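# Fetch the settling chamber from the blocked drying drawer

## Robot

A 7-joint arm with a two-finger parallel gripper is mounted at the origin on a cart in front of the work surface, level with it; the furniture and walls round the work are solid. World frame = base frame: x ahead of the robot, y to its left, z up, the work surface at z = 0. Lengths are in m, angles in rad, forces in N, time in s.
With the tool pointing down it reaches from about 0.425 to 0.95 m from the base axis. Payload 4.7 kg.
Tool frame: the origin (TCP) lies between the finger pads; the fingertips stand 14 mm ahead of it and the grasp point (between the pads) lies 5 mm behind it (ctrl.nose_length is the distance from the TCP to the fingertips, in m); z points along the fingers, y is the line along which they close (so a half turn about z gives the same grasp; the last joint's range is limited). The gripper opens to 87 mm and grips with 3 to 60 N. Pads are 19 mm wide; open, the fingers measure 117 mm over their backs; the gripper's body (75 mm by 190 mm) begins 51 mm behind the grasp point.
Start: joints at [-1.203, 0.469, -0.049, 1.532, 0.024, 1.141, -0.082], TCP at [0.261, 0.623, 0.237] pointing down, gripper open.
Joint ranges: [-2.59, 2.59], [-0.33, 1.99], [-1.39, 1.29], [0.1, 2.45], [-1.04, 4.18], [0.21, 1.99], [-2.66, 2.66]. Speed limits (rad/s): [2.57, 2.57, 3.14, 3.14, 3.14, 3.14, 3.14].

## Interface

Orientations are given as a unit quaternion [w, x, y, z].
In Python, from station import ctrl gives the robot as it stands. The module is installed in compiled form; this text tells all that it offers.
- The arm moves only by the shell command python3 -m pendant 'ROWS' [FORCE]. ROWS is a JSON object whose one key "series" holds a list that holds one entry, the list of rows, each a list of 7 numbers: the turn, a rotation vector about the tool's x, y, z in units of 6 degrees (1.0 is 6 degrees), then the shift along the tool's x, y, z in units of 30 mm (1.0 is 30 mm), then the opening, from -1 (shut) to 1 (fully open). A call has 1 to 20 rows; each row shifts and turns the commanded pose from where the row before left it, along the tool's axes as they then stand; what a row does not reach is not made up. A row lasts 1/10 s, in which the tool goes at most 50 mm and 8.59 degrees, less where a joint would pass 70% of its speed; a pose out of reach is approached as far as the arm can. A call is refused whole if a number of a shift passes 1 or a number of a turn 1, either way. A call with a gripper value outside its range is refused whole. The fingers move at their own pace and stop on an object; FORCE is the grip in N (left out, the last holds). Time passes only in rows, so rows that do not move let the fingers close. It gives the time, the measured TCP pose, the force, the opening and the grip force at its end, in the units of the state.
- ctrl.get_obs(): the state, without advancing time (a new reading comes with each control period).
- ctrl.snapshot(name): name is "side" or "top"; returns a dict with "frame" (480x640x3 uint8, red, green, blue), "z_map" (480x640 float32, m along the optical axis (not along the pixel's ray), 0 where there is no reading), "camera_matrix" (3x3 intrinsics, pixels), "R" (3x3) and "t" (3): a world point X has camera coordinates R X + t. Camera axes: x right, y down, z forward; pixel columns grow to the right and rows downward; lengths in m; the calibration is good to about 2 mm. A picture is of the moment at which its call begins.
- ctrl.finish_job(): hands the job in; it is judged then, once.
Trained networks look in a picture, given as the dict that the camera call returned (one of the last four; its "shot" number tells which), for a name from the list of things; names that differ only in an ending like _2 or _b are one class to them, and where a whole thing is asked for, a point or a joint stands for the part that bears it (a point fixed in the world has none). Each returns a list of dicts, best first, with "confidence" (0 to 1); they miss things now and then, are a little off and sometimes report something else, mostly with a low value. They report only what shows in the picture. A call takes as long as a camera call. They do not tell look-alikes from the thing itself.
- ctrl.masks_of(thing, picture): "mask" (480x640 bool, what is visible of it) and "bbox" ([left, top, right, bottom] in pixels, round what is visible of it).
The state is a dict: "time_s": time; "joint_positions": joint angles; "dq": joint speeds; "effort": joint torques, N m; "position": TCP position; "tcp_rot": TCP orientation; "force": force on the tool from outside, world axes, zero at the start; "torque": the same for the moment, N m; "finger_gap": finger opening in m; "finger_force": force on a finger pad.
Only numpy, scipy, OpenCV 4.12 (cv2) and the standard library are available. Lean on these libraries where they do the work, as an engineer would, in place of code of your own. Each camera call takes 0.05 s, during which the arm holds its last target. There are 200 camera calls.

## Task

A blue-capped bottle and a glass beaker stand in front of the drying drawer, and the settling chamber (glass tube on a ring base) is inside. Stand the bottle and the beaker upright on the teal mat, pull the drawer open, take the chamber out and seat it in the round recess of the black levelling plate. Then push the drawer fully shut and put the bottle and the beaker back where each of them stood, without tipping anything over or disturbing the red pipette bulb and the petri dish.

Things in the scene. Friction and masses are not known exactly. Their poses are not given: they have to be found in the camera images.
- bottle: clear screw-cap bottle with pink contents and a blue cap; 70 mm across, 141 mm tall, 0.4 kg; the cap is 50 mm across and fills the top 27 mm, easily gripped from above. Origin: centre of its underside. Starts in front of the drawer; must finally stand again where it stood at the start (left and right of the beaker vary)
- beaker: open glass beaker with a little cream liquid and a small spout; body 48 mm across, rim 52 mm (57 mm over the spout), 71 mm tall, 0.09 kg. Origin: centre of its underside. Starts in front of the drawer beside the bottle; must finally stand again where it stood at the start
- chamber: settling chamber: upright glass tube 30 mm across on a low metal ring base 43 mm across and 6 mm high, 47 mm tall in all, 0.06 kg; grasp round the tube. Origin: centre of its underside. Starts loose on the drawer floor (seen through the bars of the top), somewhere near the middle; it rides along when the drawer slides
- level_plate: fixed black levelling plate 80 x 80 mm, top 16 mm above the bench, with three brass thumb screws (5 mm higher) near its edges and a tiny round bubble level; in its middle a round recess 48 mm across and 5 mm deep for the chamber's ring, floor 11 mm above the bench. Origin: under the centre of the recess, at bench height
- mat: fixed flat teal mat 165 x 105 mm (its x and y), 3 mm thick: the side area. Origin: centre of its underside, x along its length
- drawer_unit: fixed white housing of the drying drawer, 130 deep (x), 140 wide (y), 85 mm high; top of thin steel bars, gaps too narrow to reach through. Origin: centre of its underside at bench height; the drawer front looks along its -x, front face 69 mm from the origin. Drawer floor 13 mm above the bench, 122 mm wide inside; its side walls rise to 26 mm, its front panel to 79 mm above the bench
- drawer_handle (a point): middle of the drawer's steel bar handle; the bar is 85 mm long across the front, about 10 mm thick, 64 mm above the bench, 35 mm in front of the drawer face; grip it from above with one finger behind it. Moves with the drawer; its axes are those of drawer_unit (drawer opens along -x)
- drawer (a joint): how far the drawer is pulled out, m: 0 is fully shut, 0.10 is the stop; it slides with 1 to 2 N of friction and stays where it is left
- pipette_bulb: red rubber pipette bulb, 54 x 106 x 56 mm, lying on the bench: bystander, not to be moved
- petri_dish: glass petri dish, 94 mm across, 18 mm high: bystander, not to be moved
Not all that is in view belongs to the job. Several things look just like the level_plate: the one meant starts farthest to the robot's left.

How it is judged:
By the outcome, as a careful person would: the job done as asked, in the order asked, and still so for the second after the job is handed in, with the robot touching nothing.
It also fails if it takes over 144 s, if anything falls off the work surface, if the arm or the gripper's body presses on something with over 40 N, if the wrist force passes 120 N, or if a joint passes its speed limit or range.

## Working session

There is one attempt and no reset: what is moved stays moved. The work goes in short steps, Python scripts to look and compute and a shell command to move; the robot and the scene stay as the last step left them, time stands still between calls to the robot, and variables do not carry over. Pictures are saved under pics/ and viewed, at most 14 in all, crops included, and the job is handed in when it is done.

```bash
mkdir -p pics; cat > h.py <<'E'
import numpy as np,cv2
from station import ctrl
def snap(n,f=None):
    s=ctrl.snapshot(n)
    if f: cv2.imwrite('pics/'+f,s['frame'][:,:,::-1])
    return s
def world(s,m):
    v,u=np.nonzero(m&(s['z_map']>0)); z=s['z_map'][v,u]; K=s['camera_matrix']
    c=np.stack([(u-K[0,2])/K[0,0]*z,(v-K[1,2])/K[1,1]*z,z],1)
    return (c-s['t'])@s['R']
def rep(s,th,minc=0.2):
    for d in ctrl.masks_of(th,s):
        if d['confidence']<minc: continue
        p=world(s,d['mask'])
        if len(p)<5: continue
        print(th,round(d['confidence'],2),[int(x) for x in d['bbox']],len(p),'med',np.median(p,0).round(3),'lo',np.percentile(p,2,axis=0).round(3),'hi',np.percentile(p,98,axis=0).round(3))
E
python3 - <<'E'
from h import *
o=ctrl.get_obs(); print(o['position'],o['tcp_rot'],o['finger_gap'],o['force'])
for n in ['top','side']:
    s=snap(n,n+'0.png'); print(n, (-s['R'].T@s['t']).round(3))
    for t in ['bottle','beaker','chamber','level_plate','mat','drawer_unit','drawer_handle','pipette_bulb','petri_dish']: rep(s,t)
E
```

```text
[0.26065509 0.62203056 0.2354903 ] [-1.44402399e-04  1.97090076e-01  9.80384903e-01 -9.60317714e-04] 0.08716628750651818 [ 0.5867925  -0.4834748   0.77291025]
top [0.248 0.161 1.507]
bottle 0.92 [235, 271, 265, 297] 643 med [0.419 0.336 0.102] lo [ 0.392  0.31  -0.   ] hi [0.457 0.378 0.144]
beaker 0.63 [266, 247, 283, 271] 344 med [0.497 0.286 0.023] lo [0.47  0.26  0.003] hi [0.519 0.309 0.071]
chamber 0.55 [219, 235, 228, 253] 116 med [0.545 0.431 0.04 ] lo [0.53  0.418 0.014] hi [0.562 0.448 0.086]
level_plate 0.92 [439, 172, 473, 207] 749 med [ 0.692 -0.243  0.014] lo [ 0.646 -0.288  0.   ] hi [ 0.738 -0.201  0.023]
level_plate 0.77 [293, 258, 333, 297] 760 med [0.444 0.184 0.014] lo [0.4   0.14  0.005] hi [0.486 0.227 0.023]
level_plate 0.65 [443, 222, 476, 256] 808 med [ 0.539 -0.244  0.015] lo [ 0.492 -0.292  0.001] hi [ 0.584 -0.197  0.023]
mat 0.63 [269, 187, 316, 248] 1958 med [0.626 0.232 0.002] lo [ 0.546  0.17  -0.005] hi [0.707 0.295 0.009]
drawer_unit 0.8 [180, 202, 255, 265] 2626 med [0.574 0.45  0.031] lo [0.482 0.355 0.006] hi [0.652 0.526 0.088]
drawer_handle 0.77
[... 1102 characters left out ...]
0.003] hi [0.712 0.299 0.005]
mat 0.91 [307, 259, 348, 312] 2091 med [0.634 0.235 0.001] lo [ 0.551  0.171 -0.003] hi [0.712 0.296 0.006]
drawer_unit 0.6 [372, 241, 453, 321] 3557 med [0.572 0.449 0.05 ] lo [0.485 0.356 0.006] hi [0.665 0.531 0.086]
drawer_handle 0.8 [374, 241, 438, 303] 1273 med [0.544 0.441 0.014] lo [0.481 0.349 0.   ] hi [0.62  0.504 0.084]
pipette_bulb 0.87 [359, 316, 397, 344] 498 med [0.726 0.408 0.042] lo [0.7   0.35  0.011] hi [0.745 0.437 0.054]
pipette_bulb 0.75 [451, 249, 487, 282] 864 med [0.458 0.578 0.016] lo [0.411 0.537 0.006] hi [0.498 0.62  0.02 ]
petri_dish 0.92 [450, 248, 485, 280] 834 med [0.457 0.577 0.016] lo [0.412 0.536 0.009] hi [0.497 0.618 0.02 ]
```

```bash
python3 - <<'E'
import cv2,numpy as np
a=cv2.imread('pics/top0.png')[150:310,140:360]; b=cv2.imread('pics/side0.png')[180:350,290:500]
cv2.imwrite('pics/c0.png',cv2.resize(a,(792,576),interpolation=cv2.INTER_CUBIC))
cv2.imwrite('pics/c1.png',cv2.resize(b,(740,599),interpolation=cv2.INTER_CUBIC))
E
```

```text
(no output)
```

View pics/c0.png

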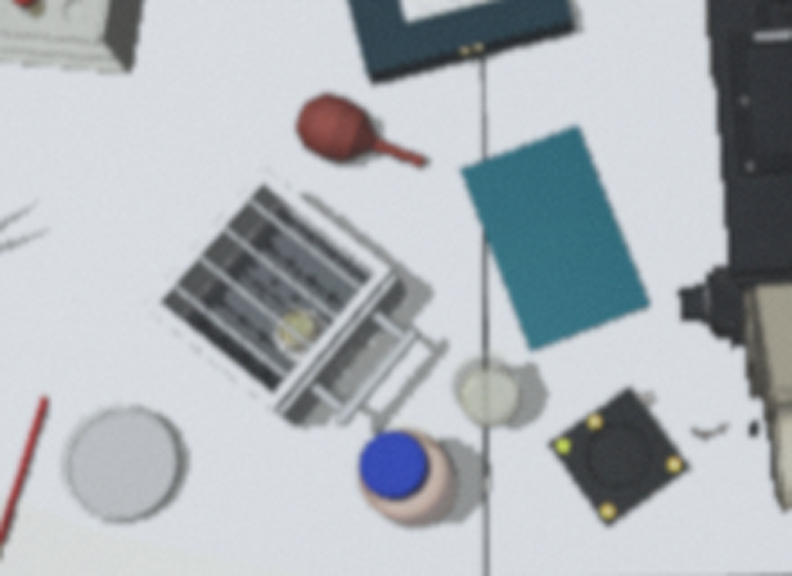

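View pics/c1.png

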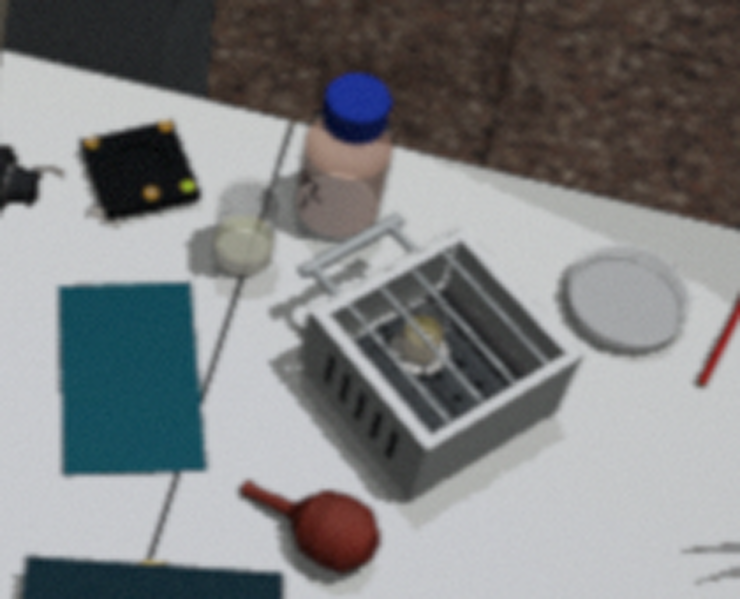

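```bash
python3 - <<'E'
from h import *
A=np.ones((480,640),bool)
for n in ['top','side']:
    s=snap(n); 
    if n=='top':
        im=s['frame'][:,:,::-1]; cv2.imwrite('pics/top1.png',im)
    P=np.full((480,640,3),np.nan); v=s['z_map']>0; P[v]=world(s,A)
    f=s['frame'].astype(int); X,Y,Z=P[...,0],P[...,1],P[...,2]
    reg=lambda x0,x1,y0,y1:(X>x0)&(X<x1)&(Y>y0)&(Y<y1)
    def rect(m,l):
        m=cv2.morphologyEx(m.astype(np.uint8),cv2.MORPH_OPEN,np.ones((2,2))).astype(bool)
        p=P[m]; r=cv2.minAreaRect(p[:,:2].astype(np.float32)*1000); c=cv2.minEnclosingCircle(p[:,:2].astype(np.float32)*1000)
        print(n,l,m.sum(),'rect',np.round(r[0],1),np.round(r[1],1),round(r[2],1),'circ',np.round(c[0],1),round(c[1],1),'z',np.nanmedian(p[:,2]).round(4), 'mean',p.mean(0).round(4))
    rect(reg(.35,.5,.28,.42)&(f[...,2]>f[...,0]+60)&(Z>.13),'cap')
    rect(reg(.45,.55,.24,.335)&(Z>.06),'rim'); rect(reg(.45,.55,.24,.33)&(Z>.012)&(Z<.1),'beaker')
    rect(reg(.38,.52,.11,.25)&(f.sum(2)<200),'plate')
    rect(reg(.5,.75,.14,.32)&(f[...,1]>f[...,0]+30),'mat')
    rect(reg(.45,.7,.33,.55)&(Z>.078)&(Z<.095),'housing top')
    rect(reg(.4,.55,.3,.45)&(Z>.05)&(Z<.074)&(X+Y<.88),'handle')
    for d in ctrl.masks_of('chamber',s)[:1]:
        p=P[d['mask']&(Z<.062)&(Z>.03)]; q=P[d['mask']&(Z<.07)&(Z>.005)]
        print('chamber',len(p),np.nanmedian(p,0).round(4),len(q),np.nanmin(q,0).round(3),np.nanmax(q,0).round(3))
E
```

```text
top cap 256 rect [424.8 342.5] [44.1 43.5] 44.2 circ [425.4 342.9] 23.7 z 0.1398 mean [nan nan nan]
top rim 40 rect [490.7 301.3] [22.9 99.4] 45.6 circ [488.4 299. ] 50.0 z 0.0618 mean [0.5    0.2951 0.0593]
top beaker 328 rect [493.6 282. ] [50.2 53.3] 23.6 circ [498.1 280.2] 31.7 z 0.0233 mean [0.4952 0.2829 0.0308]
top plate 576 rect [422.3 173.2] [118.6  65.1] 30.5 circ [430.1 163.3] 61.0 z 0.0131 mean [nan nan nan]
top mat 1868 rect [625.6 229.2] [164.5 100.2] 21.6 circ [624.3 229. ] 92.6 z 0.0019 mean [nan nan nan]
top housing top 548 rect [577.1 454.6] [152.7 138.3] 50.7 circ [577.7 456. ] 101.6 z 0.0825 mean [nan nan nan]
top handle 152 rect [487.5 343.6] [76.3 98.2] 48.9 circ [496.3 352.8] 54.7 z 0.0631 mean [0.5013 0.3586 0.0421]
chamber 97 [0.5483 0.4332 0.0429] 152 [0.526 0.414 0.009] [0.572 0.455 0.066]
side cap 207 rect [ -0.9 350.1] [ 43.5 909.4] 89.9 circ [ -0.9 336.7] 454.8 z 0.1383 mean [nan nan nan]
side rim 121 rect [479.6 297.9] [45.9 87.2] 52.4 circ [478.9 297.7] 45.8 z 0.0661 mean [0.4705 0.307  0.0687]
side beaker 502 rect [484.3 297.4] [51.2 88.7] 52.1 circ [479.2 290.9] 47.6 z 0.0416 mean [nan nan nan]
side plate 588 rect [454.6 191.1] [65.1 78.1] 34.9 circ [454.8 191.8] 48.5 z 0.0122 mean [nan nan nan]
side mat 2005 rect [630.3 238.1] [161.9  98.7] 20.5 circ [632.7 238.1] 92.0 z 0.0011 mean [nan nan nan]
side housing top 872 rect [521.5 467.5] [245.  169.8] 30.4 circ [542.7 432.5] 129.6 z 0.0825 mean [nan nan nan]
side handle 220 rect [465.7 360.2] [111.5 114.3] 30.1 circ [463.3 364.2] 75.6 z 0.0613 mean [nan nan nan]
chamber 117 [0.5501 0.4362 0.0425] 189 [0.534 0.416 0.012] [0.573 0.451 0.058]
```

View pics/top1.png

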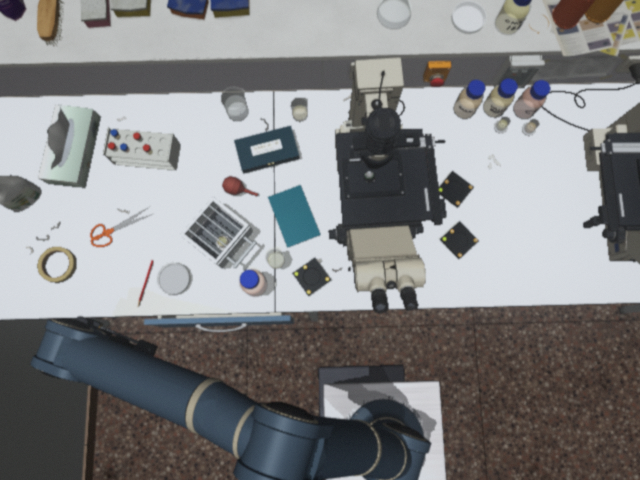

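```bash
cat >> h.py <<'E'
# ortho: plane z=h, region x0..x1,y0..y1 at 1mm/px*k ; row = x decreasing downward(up=+x), col = y decreasing (left=+y)
def ortho(s,h,x0,x1,y0,y1,k=2,src=None):
    K,R,t=s['camera_matrix'],s['R'],s['t']
    M=np.array([[0,-.001/k,x1],[-.001/k,0,y1],[0,0,h],[0,0,1]],float)
    H=K@np.hstack([R,t.reshape(3,1)])@M
    return cv2.warpPerspective(s['frame'] if src is None else src,H,(int((y1-y0)*1000*k),int((x1-x0)*1000*k)),flags=cv2.INTER_CUBIC|cv2.WARP_INVERSE_MAP)
def o2w(p,x1,y1,k=2): return np.array([x1-p[1]*.001/k,y1-p[0]*.001/k])
def blob(m,x1,y1,k=2):
    n,l,st,c=cv2.connectedComponentsWithStats(m.astype(np.uint8)); i=1+np.argmax(st[1:,4])
    cs,_=cv2.findContours((l==i).astype(np.uint8),cv2.RETR_EXTERNAL,cv2.CHAIN_APPROX_NONE); q=max(cs,key=len)
    r=cv2.minAreaRect(q); (ex,es,ea)=cv2.fitEllipse(q)
    return 'rect',o2w(r[0],x1,y1,k).round(4),np.round(np.array(r[1])/k,1),round(r[2],1),'ell',o2w(ex,x1,y1,k).round(4),np.round(np.array(es)/k,1),round(ea,0)
E
python3 - <<'E'
from h import *
ims=[]
for n in ['top','side']:
    s=snap(n)
    f=s['frame'].astype(int)
    g=ortho(s,.141,.34,.52,.26,.42).astype(int); print(n,'cap',blob(g[...,2]>g[...,0]+60,.52,.42))
    g=ortho(s,.016,.36,.54,.10,.27).astype(int); print(n,'plate',blob(g.sum(2)<250,.54,.27)); 
    g=ortho(s,.003,.5,.75,.13,.33).astype(int); print(n,'mat',blob(g[...,1]>g[...,0]+30,.75,.33))
    g=ortho(s,.016,.40,.50,.14,.24,4); a=cv2.resize(g,(266,266))
    b=cv2.resize(ortho(s,.071,.44,.54,.23,.33,4),(266,266))
    c=cv2.resize(ortho(s,.085,.46,.68,.34,.56,2),(266,266))
    for q in (a,b):
        for i in range(0,266,53): cv2.line(q,(i,0),(i,4),(255,0,0));cv2.line(q,(0,i),(4,i),(255,0,0))
    ims.append(np.hstack([a,b,c]))
    P=np.full((480,640,3),np.nan); P[s['z_map']>0]=world(s,np.ones((480,640),bool))
    if n=='top':
        m=(P[...,1]<.16)&(P[...,1]>-.2)&(P[...,0]>.3)&(P[...,0]<.8)
        for y in np.arange(.16,-.2,-.03):
            q=P[m&(abs(P[...,1]-y)<.015)&(P[...,2]>.03)]
            if len(q): print('y%.2f'%y,'x',np.percentile(q[:,0],[1,99]).round(2),'zmax',np.percentile(q[:,2],99).round(2))
cv2.imwrite('pics/o.png',cv2.cvtColor(np.vstack(ims),cv2.COLOR_RGB2BGR))
E
```

```text
top cap ('rect', array([0.4271, 0.3445]), array([47.2, 46.6]), 8.1, 'ell', array([0.4271, 0.3446]), array([46.1, 47.4]), 133.0)
top plate ('rect', array([0.4456, 0.1832]), array([76.3, 75.8]), 56.1, 'ell', array([0.4463, 0.1825]), array([79. , 84.8]), 21.0)
top mat ('rect', array([0.6276, 0.2325]), array([163.1, 103.6]), 69.9, 'ell', array([0.6277, 0.2323]), array([117.2, 196.8]), 160.0)
y0.13 x [0.53 0.56] zmax 0.11
y0.10 x [0.43 0.8 ] zmax 0.24
y0.07 x [0.38 0.79] zmax 0.47
y0.04 x [0.33 0.79] zmax 0.5
y0.01 x [0.33 0.79] zmax 0.5
y-0.02 x [0.33 0.71] zmax 0.5
y-0.05 x [0.33 0.74] zmax 0.4
y-0.08 x [0.38 0.77] zmax 0.4
y-0.11 x [0.54 0.79] zmax 0.2
y-0.14 x [0.55 0.79] zmax 0.21
y-0.17 x [0.55 0.77] zmax 0.2
side cap ('rect', array([0.4322, 0.3475]), array([48.5, 47. ]), 90.0, 'ell', array([0.4328, 0.3478]), array([46.8, 48.8]), 158.0)
side plate ('rect', array([0.4548, 0.1876]), array([86.3, 81.4]), 56.3, 'ell', array([0.4549, 0.1875]), array([90.5, 96.7]), 149.0)
side mat ('rect', array([0.6306, 0.2354]), array([162.6, 102.8]), 70.3, 'ell', array([0.6312, 0.2349]), array([115.4, 195.2]), 160.0)
```

View pics/o.png

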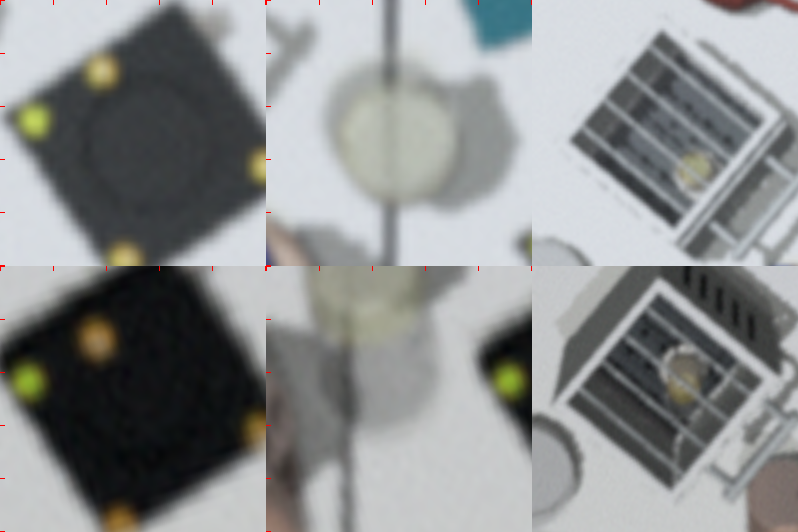

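```bash
python3 - <<'E'
from h import *
for n in ['top','side']:
    s=snap(n)
    for h,nm in ((.085,'top'),(.064,'handle')):
        g=cv2.cvtColor(ortho(s,h,.40,.70,.32,.58,4),cv2.COLOR_RGB2GRAY); g=cv2.GaussianBlur(g,(0,0),3)
        L=cv2.createLineSegmentDetector().detect(g)[0][:,0]
        r=[]
        for l in L:
            a=o2w(l[:2],.70,.58,4);b=o2w(l[2:],.70,.58,4);d=b-a;ln=np.hypot(*d)
            if ln<.06: continue
            ang=np.degrees(np.arctan2(d[1],d[0]))%180
            r.append((round(ang,1),round(ln*1000),(a*1000).round(),(b*1000).round()))
        print(n,nm)
        for q in sorted(r,key=lambda q:q[0]): print('  ',*q)
E
```

```text
top top
   50.2 111 [492. 443.] [563. 528.]
top handle
   50.2 112 [495. 447.] [567. 534.]
side top
   50.0 127 [590. 357.] [671. 455.]
   50.2 89 [658. 455.] [600. 386.]
   140.0 129 [670. 457.] [571. 540.]
   140.2 85 [573. 380.] [508. 434.]
   140.3 101 [580. 521.] [658. 456.]
side handle
   50.0 113 [479. 447.] [552. 533.]
   50.1 130 [576. 356.] [659. 455.]
   50.2 91 [645. 456.] [587. 386.]
   140.0 132 [658. 458.] [557. 543.]
   140.2 74 [589. 504.] [646. 457.]
```

```bash
cat > g.py <<'E'
import sys,numpy as np
from scipy.spatial.transform import Rotation as Ro
from station import ctrl
# usage: g.py x y z yaw(deg of closing axis)
x,y,z,yaw=map(float,sys.argv[1:5]); o=ctrl.get_obs(); p=np.array(o['position']); q=o['tcp_rot']
R=Ro.from_quat([q[1],q[2],q[3],q[0]]).as_matrix()
cy=np.degrees(np.arctan2(R[1,1],R[0,1])); d=(yaw-cy+90)%180-90
c,s=np.cos(np.radians(cy+d)),np.sin(np.radians(cy+d)); ty=np.array([c,s,0]); tx=np.array([-s,c,0])  # x = y cross z, z down
w=np.array([x,y,z])-p; u=np.array([w@tx,w@ty,-w[2]])/.03
print('p',p.round(4),'yaw',cy.round(1),'tilt',R[:,2].round(3),'F',np.round(o['force'],1),'gap',round(o['finger_gap'],4),'t',round(o['time_s'],1),'j7',round(o['joint_positions'][6],2))
print('turn z units',round(-d/6,2),'then shift units',u.round(2),'mm',(u*30).round(1))
E
python3 g.py .497 .287 .235 49
```

```text
p [0.2608 0.6226 0.2366] yaw 67.3 tilt [ 0.  0. -1.] F [0.1 0.2 0.1] gap 0.0868 t 1.4 j7 -0.08
turn z units 3.04 then shift units [-13.28  -3.28   0.05] mm [-398.4  -98.3    1.6]
```

```bash
python3 -m pendant '{"series":[[[0,0,1,0,0,0,1],[0,0,1,0,0,0,1],[0,0,1,0,0,0,1],[0,0,0,-0.9,-0.2,0,1],[0,0,0,-0.9,-0.2,0,1],[0,0,0,-0.9,-0.2,0,1],[0,0,0,-0.9,-0.2,0,1],[0,0,0,-0.9,-0.2,0,1],[0,0,0,-0.9,-0.2,0,1],[0,0,0,-0.9,-0.2,0,1],[0,0,0,-0.9,-0.2,0,1],[0,0,0,-0.9,-0.2,0,1],[0,0,0,-0.9,-0.2,0,1],[0,0,0,-0.9,-0.2,0,1],[0,0,0,0,0,0,1],[0,0,0,0,0,0,1]]]}' 20; python3 g.py .497 .287 .05 49
```

```text
time_s: 3.0
position: [0.443, 0.3787, 0.2367]
tcp_rot: [-0.0, 0.349, 0.937, 0.0]
force: [-0.7, 0.9, -0.2]
finger_gap: 0.0871
finger_force: 0.0
p [0.443  0.3787 0.2367] yaw 49.2 tilt [-0.     0.001 -1.   ] F [-0.7  0.9 -0.2] gap 0.0871 t 3.0 j7 0.11
turn z units 0.03 then shift units [-3.36 -1.12  6.22] mm [-100.9  -33.7  186.7]
```

```bash
python3 - <<'E'
from h import *
s=snap('side'); t=snap('top')
a=cv2.resize(s['frame'][80:320,240:500],(400,369)); b=cv2.resize(t['frame'][120:360,150:410],(400,369))
cv2.imwrite('pics/b1.png',np.hstack([a,b])[:,:,::-1])
E
```

```text
(no output)
```

View pics/b1.png

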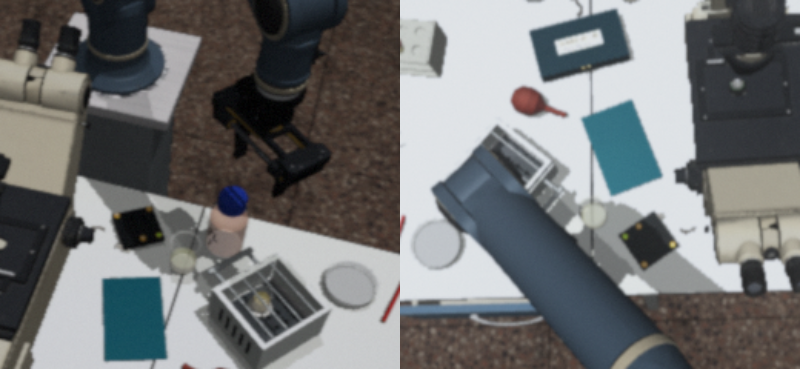

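```bash
python3 -m pendant '{"series":[[[0,0,0,-0.84,-0.28,0,1],[0,0,0,-0.84,-0.28,0,1],[0,0,0,-0.84,-0.28,0,1],[0,0,0,-0.84,-0.28,0,1],[0,0,0,0,0,0,1],[0,0,0,0,0,0.8,1],[0,0,0,0,0,0.8,1],[0,0,0,0,0,0.8,1],[0,0,0,0,0,0.8,1],[0,0,0,0,0,0,1]]]}'; python3 g.py .497 .287 .05 49
python3 - <<'E'
from h import *
s=snap('side'); 
cv2.imwrite('pics/b2.png',cv2.resize(s['frame'][170:290,310:450],(700,600),interpolation=cv2.INTER_CUBIC)[:,:,::-1])
E
```

```text
time_s: 4.1
position: [0.4941, 0.2884, 0.1374]
tcp_rot: [-0.002, 0.347, 0.938, -0.003]
force: [0.1, 0.1, -0.0]
finger_gap: 0.0871
finger_force: 0.0
p [0.4941 0.2884 0.1374] yaw 49.4 tilt [-0.006 -0.003 -1.   ] F [ 0.1  0.1 -0. ] gap 0.0871 t 4.1 j7 0.33
turn z units 0.07 then shift units [-0.1   0.03  2.91] mm [-3.1  0.9 87.4]
```

View pics/b2.png

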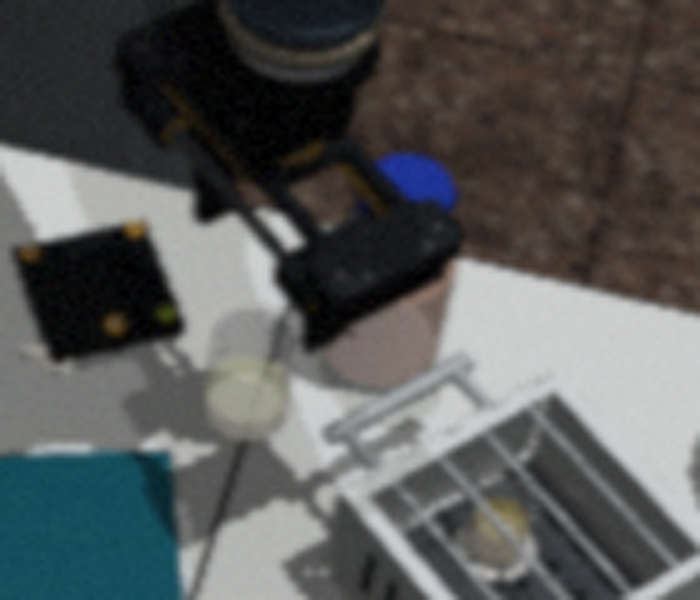

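```bash
python3 -m pendant '{"series":[[[0,0,0,-0.05,0,0.6,1],[0,0,0,-0.05,0,0.6,1],[0,0,0,0,0,0.6,1],[0,0,0,0,0,0.6,1],[0,0,0,0,0,0.5,1],[0,0,0,0,0,0,1],[0,0,0,0,0,0,-0.1],[0,0,0,0,0,0,-0.1],[0,0,0,0,0,0,-0.1],[0,0,0,0,0,0,-0.1],[0,0,0,0,0,0,-0.1],[0,0,0,0,0,0,-0.1],[0,0,0,0,0,0,-0.1]]]}' 8; python3 g.py .497 .287 .05 49
```

```text
time_s: 5.45
position: [0.4996, 0.2855, 0.0538]
tcp_rot: [-0.0, 0.348, 0.937, 0.0]
force: [-1.3, -0.5, 2.4]
finger_gap: 0.0488
finger_force: 7.9
p [0.4996 0.2855 0.0538] yaw 49.3 tilt [ 0.  0. -1.] F [-1.3 -0.5  2.4] gap 0.0488 t 5.5 j7 0.35
turn z units 0.04 then shift units [ 0.1  -0.02  0.13] mm [ 2.9 -0.6  3.8]
```

```bash
python3 -m pendant '{"series":[[[0,0,0,0,0,-0.3,-0.1],[0,0,0,0,0,-0.6,-0.1],[0,0,0,0,0,-0.8,-0.1],[0,0,0,0,0,-0.8,-0.1],[0,0,0,0,0,0,-0.1],[0,0,1,0,0,0,-0.1],[0,0,1,0,0,0,-0.1],[0,0,1,0,0,0,-0.1],[0,0,1,0,0,0,-0.1],[0,0,0.9,0,0,0,-0.1],[0,0,0,0,0,0,-0.1]]]}' 12; python3 g.py .586 .229 .058 20
```

```text
time_s: 6.55
position: [0.499, 0.2854, 0.1277]
tcp_rot: [-0.0, 0.574, 0.819, -0.001]
force: [-0.0, 0.5, 0.1]
finger_gap: 0.0488
finger_force: 11.6
p [0.499  0.2854 0.1277] yaw 19.9 tilt [-0.001 -0.001 -1.   ] F [-0.   0.5  0.1] gap 0.0488 t 6.5 j7 -0.11
turn z units -0.02 then shift units [-2.76  2.08  2.32] mm [-82.8  62.5  69.7]
```

```bash
python3 -m pendant '{"series":[[[0,0,0,-0.4,0.3,0,-0.1],[0,0,0,-0.6,0.45,0,-0.1],[0,0,0,-0.7,0.53,0,-0.1],[0,0,0,-0.66,0.5,0,-0.1],[0,0,0,-0.4,0.3,0,-0.1],[0,0,0,0,0,0,-0.1],[0,0,0,0,0,0.6,-0.1],[0,0,0,0,0,0.7,-0.1],[0,0,0,0,0,0.5,-0.1],[0,0,0,0,0,0.3,-0.1],[0,0,0,0,0,0,-0.1],[0,0,0,0,0,0,-0.1]]]}' 12; python3 g.py .586 .229 .058 20
```

```text
time_s: 7.75
position: [0.5866, 0.2293, 0.0659]
tcp_rot: [0.0, 0.574, 0.819, 0.0]
force: [0.3, -0.2, -0.9]
finger_gap: 0.0487
finger_force: 11.5
p [0.5866 0.2293 0.0659] yaw 19.9 tilt [ 0.001  0.    -1.   ] F [ 0.3 -0.2 -0.9] gap 0.0487 t 7.8 j7 0.08
turn z units -0.02 then shift units [-0.   -0.02  0.26] mm [-0.  -0.6  7.9]
```

Lower the last 9 mm, release slowly, rise.

```bash
python3 -m pendant '{"series":[[[0,0,0,0,0,0.1,-0.1],[0,0,0,0,0,0.1,-0.1],[0,0,0,0,0,0.1,-0.1],[0,0,0,0,0,0,-0.1],[0,0,0,0,0,0,-0.1]]]}'; python3 -m pendant '{"series":[[[0,0,0,0,0,0,0.3],[0,0,0,0,0,0,0.6],[0,0,0,0,0,0,1],[0,0,0,0,0,0,1],[0,0,0,0,0,-0.5,1],[0,0,0,0,0,-0.8,1],[0,0,0,0,0,-0.8,1],[0,0,0,0,0,-0.8,1],[0,0,0,0,0,-0.8,1],[0,0,0,0,0,-0.8,1],[0,0,0,0,0,0,1]]]}';python3 g.py .430 .346 .2 40
```

```text
time_s: 8.25
position: [0.5864, 0.229, 0.0567]
tcp_rot: [-0.0, 0.575, 0.818, 0.0]
force: [-0.9, -0.5, 2.1]
finger_gap: 0.0487
finger_force: 12.7
time_s: 9.35
position: [0.5888, 0.2296, 0.1965]
tcp_rot: [0.002, 0.575, 0.818, 0.004]
force: [-0.0, 1.3, 0.5]
finger_gap: 0.0872
finger_force: 0.0
p [0.5888 0.2296 0.1965] yaw 19.8 tilt [ 0.008  0.004 -1.   ] F [-0.   1.3  0.5] gap 0.0872 t 9.3 j7 0.04
turn z units -3.36 then shift units [ 6.37 -1.56 -0.12] mm [191.2 -46.8  -3.5]
```

```bash
python3 g.py .430 .346 .2 20; python3 -m pendant '{"series":[[[0,0,0,0.4,-0.3,0,1],[0,0,0,0.7,-0.5,0,1],[0,0,0,0.7,-0.5,0,1],[0,0,0,0.7,-0.5,0,1],[0,0,0,0.7,-0.5,0,1],[0,0,0,0.7,-0.5,0,1],[0,0,0,0.7,-0.5,0,1],[0,0,0,0.5,-0.3,0,1],[0,0,0,0.3,0,0,1],[0,0,0,0,0,0,1],[0,0,0,0,0,0,1]]]}';python3 g.py .430 .346 .127 20
```

```text
p [0.5888 0.2296 0.1965] yaw 19.8 tilt [ 0.008  0.004 -1.   ] F [-0.   1.3  0.5] gap 0.0872 t 9.3 j7 0.04
turn z units -0.03 then shift units [ 5.46 -3.65 -0.12] mm [ 163.7 -109.4   -3.5]
time_s: 10.45
position: [0.43, 0.344, 0.1911]
tcp_rot: [0.0, 0.575, 0.818, -0.0]
force: [0.1, -0.3, -0.1]
finger_gap: 0.0873
finger_force: 0.0
p [0.43   0.344  0.1911] yaw 19.8 tilt [-0.    -0.001 -1.   ] F [ 0.1 -0.3 -0.1] gap 0.0873 t 10.4 j7 -0.32
turn z units -0.03 then shift units [0.06 0.02 2.14] mm [ 1.9  0.7 64.1]
```

```bash
python3 -m pendant '{"series":[[[0,0,0,0.06,0,0.5,1],[0,0,0,0,0,0.6,1],[0,0,0,0,0,0.6,1],[0,0,0,0,0,0.4,1],[0,0,0,0,0,0,1],[0,0,0,0,0,0,0],[0,0,0,0,0,0,0],[0,0,0,0,0,0,0],[0,0,0,0,0,0,0],[0,0,0,0,0,0,0],[0,0,0,0,0,0,0],[0,0,0,0,0,0,0]]]}' 10;python3 g.py .430 .346 .127 20
```

```text
time_s: 11.65
position: [0.429, 0.3463, 0.1288]
tcp_rot: [-0.0, 0.574, 0.819, 0.0]
force: [-1.4, 0.1, 2.3]
finger_gap: 0.0495
finger_force: 10.0
p [0.429  0.3463 0.1288] yaw 19.9 tilt [-0.  0. -1.] F [-1.4  0.1  2.3] gap 0.0495 t 11.7 j7 -0.3
turn z units -0.02 then shift units [-0.02  0.03  0.06] mm [-0.7  0.9  1.8]
```

```bash
python3 -m pendant '{"series":[[[0,0,0,0,0,0,0],[0,0,0,0,0,0,0],[0,0,0,0,0,-0.3,0],[0,0,0,0,0,-0.6,0],[0,0,0,0,0,-0.8,0],[0,0,0,0,0,-0.8,0],[0,0,0,0,0,-0.8,0],[0,0,0,0,0,-0.4,0],[0,0,0,0,0,0,0]]]}' 30;python3 g.py .667 .248 .232 20
```

```text
time_s: 12.55
position: [0.4299, 0.3467, 0.241]
tcp_rot: [0.0, 0.575, 0.818, 0.002]
force: [-0.2, 1.2, -2.8]
finger_gap: 0.0496
finger_force: 30.0
p [0.4299 0.3467 0.241 ] yaw 19.9 tilt [ 0.002  0.002 -1.   ] F [-0.2  1.2 -2.8] gap 0.0496 t 12.6 j7 -0.34
turn z units -0.02 then shift units [-5.8  6.3  0.3] mm [-173.9  189.1    9. ]
```

```bash
python3 -m pendant '{"series":[[[0,0,0,-0.3,0.3,0,0],[0,0,0,-0.5,0.5,0,0],[0,0,0,-0.7,0.8,0,0],[0,0,0,-0.7,0.8,0,0],[0,0,0,-0.7,0.8,0,0],[0,0,0,-0.7,0.8,0,0],[0,0,0,-0.7,0.8,0,0],[0,0,0,-0.7,0.7,0,0],[0,0,0,-0.5,0.5,0,0],[0,0,0,-0.3,0.3,0,0],[0,0,0,0,0,0,0],[0,0,0,0,0,0.5,0],[0,0,0,0,0,0.7,0],[0,0,0,0,0,0.7,0],[0,0,0,0,0,0.7,0],[0,0,0,0,0,0.4,0],[0,0,0,0,0,0,0],[0,0,0,0,0,0,0]]]}';python3 g.py .667 .248 .132 20
```

```text
time_s: 14.35
position: [0.6658, 0.2475, 0.1498]
tcp_rot: [-0.0, 0.574, 0.819, 0.0]
force: [0.1, 0.5, -2.2]
finger_gap: 0.0491
finger_force: 30.0
p [0.6658 0.2475 0.1498] yaw 19.9 tilt [ 0.  0. -1.] F [ 0.1  0.5 -2.2] gap 0.0491 t 14.3 j7 0.09
turn z units -0.01 then shift units [0.   0.04 0.59] mm [ 0.   1.3 17.8]
```

```bash
python3 -m pendant '{"series":[[[0,0,0,0,0,0.2,0],[0,0,0,0,0,0.2,0],[0,0,0,0,0,0.15,0],[0,0,0,0,0,0.05,0],[0,0,0,0,0,0,0],[0,0,0,0,0,0,0]]]}'; python3 -m pendant '{"series":[[[0,0,0,0,0,0,0.3],[0,0,0,0,0,0,0.6],[0,0,0,0,0,0,1],[0,0,0,0,0,0,1],[0,0,0,0,0,-0.5,1],[0,0,0,0,0,-0.8,1],[0,0,0,0,0,-0.8,1],[0,0,0,0,0,-0.6,1],[0,0,0,0,0,0,1]]]}';python3 g.py .508 .371 .2 50.1
python3 - <<'E'
from h import *
s=snap('side'); t=snap('top')
for n in ['bottle','beaker','drawer_handle']: rep(s,n)
g=ortho(s,.064,.44,.56,.30,.43,3); g2=ortho(t,.064,.44,.56,.30,.43,3)
a=cv2.resize(s['frame'][180:330,290:480],(500,395),interpolation=cv2.INTER_CUBIC); c=np.vstack([g,g2])[:,:300]
cv2.imwrite('pics/b3.png',np.hstack([cv2.copyMakeBorder(a,0,c.shape[0]-395,0,0,cv2.BORDER_CONSTANT) if c.shape[0]>395 else a[:c.shape[0]],c])[:600,:,::-1])
E
```

```text
time_s: 14.95
position: [0.6659, 0.2468, 0.1319]
tcp_rot: [-0.0, 0.575, 0.818, -0.0]
force: [-2.6, -0.2, 0.8]
finger_gap: 0.0492
finger_force: 30.0
time_s: 15.85
position: [0.6682, 0.2473, 0.2172]
tcp_rot: [0.002, 0.575, 0.818, 0.003]
force: [-0.5, -1.1, 0.7]
finger_gap: 0.0868
finger_force: 0.0
p [0.6682 0.2473 0.2172] yaw 19.9 tilt [ 0.007  0.003 -1.   ] F [-0.5 -1.1  0.7] gap 0.0868 t 15.8 j7 0.07
turn z units -5.04 then shift units [ 6.74 -0.26  0.57] mm [202.2  -7.8  17.2]
bottle 0.77 [310, 277, 341, 309] 852 med [0.69  0.255 0.089] lo [0.66  0.219 0.011] hi [0.702 0.281 0.143]
drawer_handle 0.88 [374, 242, 437, 304] 908 med [0.551 0.458 0.013] lo [0.486 0.352 0.007] hi [0.627 0.504 0.084]
```

View pics/b3.png

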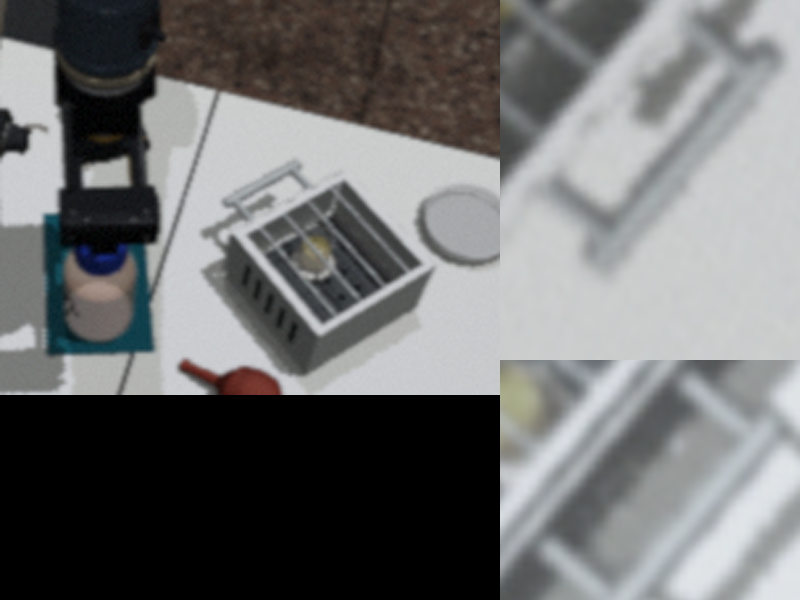

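```bash
python3 -m pendant '{"series":[[[0,0,-1,0,0,0,0.3],[0,0,-1,0,0,0,-0.3],[0,0,-1,0,0,0,-0.3],[0,0,-1,0,0,0,-0.3],[0,0,-1,0,0,0,-0.3],[0,0,0,0.4,0,0,-0.3],[0,0,0,0.8,0,0,-0.3],[0,0,0,0.9,0,0,-0.3],[0,0,0,0.9,0,0,-0.3],[0,0,0,0.9,0,0,-0.3],[0,0,0,0.9,0,0,-0.3],[0,0,0,0.9,0,0,-0.3],[0,0,0,0.7,0,0,-0.3],[0,0,0,0.3,0,0,-0.3],[0,0,0,0,0,0,-0.3],[0,0,0,0,0,0,-0.3]]]}';python3 g.py .508 .3695 .064 50.1
```

```text
time_s: 17.7
position: [0.513, 0.3756, 0.2124]
tcp_rot: [0.0, 0.344, 0.939, -0.0]
force: [0.5, -0.4, -0.0]
finger_gap: 0.0309
finger_force: 0.0
p [0.513  0.3756 0.2124] yaw 49.8 tilt [ 0.    -0.001 -1.   ] F [ 0.5 -0.4 -0. ] gap 0.0309 t 17.7 j7 0.23
turn z units -0.06 then shift units [-0.   -0.26  4.95] mm [-1.000e-01 -7.800e+00  1.484e+02]
```

```bash
python3 -m pendant '{"series":[[[0,0,-0.06,0,-0.26,0,-0.3],[0,0,0,0,0,0.7,-0.3],[0,0,0,0,0,0.9,-0.3],[0,0,0,0,0,0.9,-0.3],[0,0,0,0,0,0.8,-0.3],[0,0,0,0,0,0.5,-0.3],[0,0,0,0,0,0,-0.3],[0,0,0,0,0,0,-0.3]]]}';python3 g.py .508 .3695 .064 50.1
python3 - <<'E'
from h import *
s=snap('side'); t=snap('top')
a=cv2.resize(s['frame'][200:290,340:460],(800,600),interpolation=cv2.INTER_CUBIC)
cv2.imwrite('pics/b4.png',a[:,:,::-1])
E
```

```text
time_s: 18.5
position: [0.508, 0.3702, 0.0991]
tcp_rot: [0.0, 0.341, 0.94, 0.0]
force: [-0.6, -0.1, 0.8]
finger_gap: 0.0301
finger_force: 0.0
p [0.508  0.3702 0.0991] yaw 50.2 tilt [ 0.001  0.    -1.   ] F [-0.6 -0.1  0.8] gap 0.0301 t 18.5 j7 0.26
turn z units 0.01 then shift units [-0.01 -0.02  1.17] mm [-0.4 -0.5 35.1]
```

View pics/b4.png

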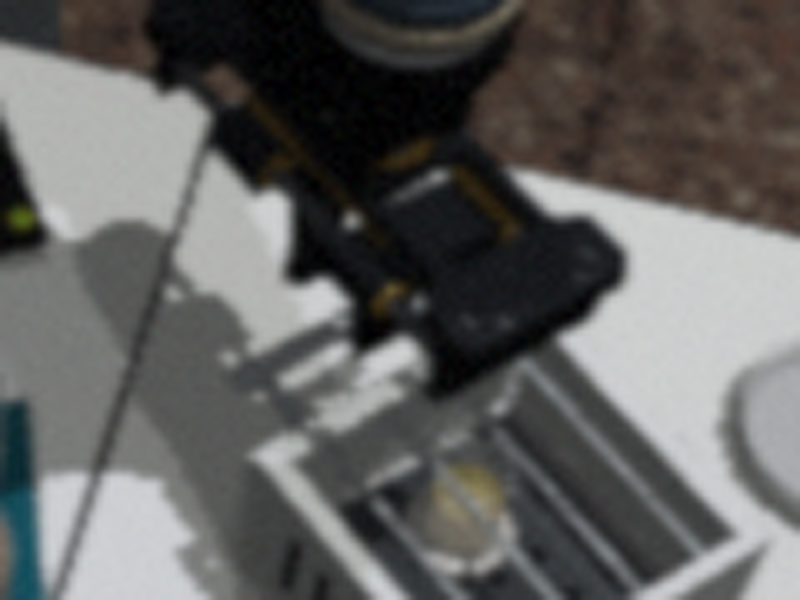

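```bash
python3 -m pendant '{"series":[[[0,0,0,0,0,0.25,-0.3],[0,0,0,0,0,0.25,-0.3],[0,0,0,0,0,0.2,-0.3],[0,0,0,0,0,0,-0.3]]]}';python3 -m pendant '{"series":[[[0,0,0,0,0,0.2,-0.3],[0,0,0,0,0,0.2,-0.3],[0,0,0,0,0,0,-0.3],[0,0,0,0,0,0,-0.9],[0,0,0,0,0,0,-0.9],[0,0,0,0,0,0,-0.9],[0,0,0,0,0,0,-0.9],[0,0,0,0,0,0,-0.9]]]}' 15; python3 g.py .508 .3695 .064 50.1
```

```text
time_s: 19.0
position: [0.5066, 0.3699, 0.0762]
tcp_rot: [-0.001, 0.34, 0.94, -0.001]
force: [-0.3, -0.6, -0.3]
finger_gap: 0.0299
finger_force: 0.0
time_s: 19.8
position: [0.5069, 0.3699, 0.0657]
tcp_rot: [-0.0, 0.34, 0.94, -0.001]
force: [-1.7, -1.8, 3.2]
finger_gap: 0.0105
finger_force: 15.0
p [0.5069 0.3699 0.0657] yaw 50.2 tilt [-0.001 -0.001 -1.   ] F [-1.7 -1.8  3.2] gap 0.0105 t 19.8 j7 0.26
turn z units 0.02 then shift units [-0.04  0.01  0.06] mm [-1.1  0.4  1.7]
```

```bash
python3 -m pendant '{"series":[[[0,0,0,0,-0.07,0,-0.9],[0,0,0,0,-0.15,0,-0.9],[0,0,0,0,-0.22,0,-0.9],[0,0,0,0,-0.27,0,-0.9],[0,0,0,0,-0.27,0,-0.9],[0,0,0,0,-0.27,0,-0.9],[0,0,0,0,-0.27,0,-0.9],[0,0,0,0,-0.27,0,-0.9],[0,0,0,0,-0.27,0,-0.9],[0,0,0,0,-0.27,0,-0.9],[0,0,0,0,-0.27,0,-0.9],[0,0,0,0,-0.27,0,-0.9],[0,0,0,0,-0.22,0,-0.9],[0,0,0,0,-0.13,0,-0.9],[0,0,0,0,-0.06,0,-0.9],[0,0,0,0,-0.03,0,-0.9],[0,0,0,0,0,0,-0.9],[0,0,0,0,0,0,-0.9]]]}' 20; python3 g.py .443 .293 .064 50.1
```

```text
time_s: 21.6
position: [0.4437, 0.2941, 0.0656]
tcp_rot: [-0.0, 0.34, 0.94, -0.0]
force: [-1.0, 0.5, 4.5]
finger_gap: 0.0102
finger_force: 20.0
p [0.4437 0.2941 0.0656] yaw 50.2 tilt [-0. -0. -1.] F [-1.   0.5  4.5] gap 0.0102 t 21.6 j7 0.29
turn z units 0.02 then shift units [-0.01 -0.04  0.05] mm [-0.2 -1.3  1.6]
```

```bash
python3 -m pendant '{"series":[[[0,0,0,0,0,0,-0.3],[0,0,0,0,0,0,-0.3],[0,0,0,0,0,0,-0.3],[0,0,0,0,0,-0.3,-0.3],[0,0,0,0,0,-0.7,-0.3],[0,0,0,0,0,-0.9,-0.3],[0,0,0,0,0,-0.9,-0.3],[0,0,0,0,0,-0.9,-0.3],[0,0,0,0,0,-0.9,-0.3],[0,0,0,0.6,0,-0.3,-0.1],[0,0,0,0.9,0,0,0],[0,0,0,0.9,0,0,0],[0,0,0,0.9,0,0,0],[0,0,0,0.6,0,0,0],[0,0,0,0,0,0,0],[0,0,0,0,0,0,0]]]}'; python3 g.py .485 .358 .2 140.1
python3 - <<'E'
from h import *
ims=[]
for n in ['top','side']:
    s=snap(n); rep(s,'chamber')
    K=s['camera_matrix']
    for z in (.019,.060):
        g=ortho(s,z,.43,.53,.30,.40,3); 
        for i in range(0,300,30): cv2.line(g,(i,0),(i,5),(255,0,0)); cv2.line(g,(0,i),(5,i),(255,0,0))
        ims.append(g)
cv2.imwrite('pics/b5.png',np.vstack([np.hstack(ims[:2]),np.hstack(ims[2:])])[:,:,::-1])
E
```

```text
time_s: 23.2
position: [0.3542, 0.3685, 0.2129]
tcp_rot: [0.0, 0.34, 0.94, 0.0]
force: [-0.2, -0.2, -0.0]
finger_gap: 0.0435
finger_force: 0.0
p [0.3542 0.3685 0.2129] yaw 50.2 tilt [ 0.001 -0.    -1.   ] F [-0.2 -0.2 -0. ] gap 0.0435 t 23.2 j7 0.01
turn z units -14.98 then shift units [-2.53 -3.57  0.43] mm [ -75.8 -107.1   12.9]
chamber 0.49 [242, 257, 257, 275] 169 med [0.483 0.357 0.039] lo [0.467 0.34  0.013] hi [0.501 0.374 0.063]
chamber 0.71 [316, 215, 346, 246] 677 med [0.45  0.187 0.013] lo [0.406 0.143 0.005] hi [0.497 0.233 0.02 ]
chamber 0.61 [376, 242, 394, 260] 213 med [0.499 0.361 0.039] lo [0.474 0.345 0.014] hi [0.508 0.377 0.059]
```

View pics/b5.png

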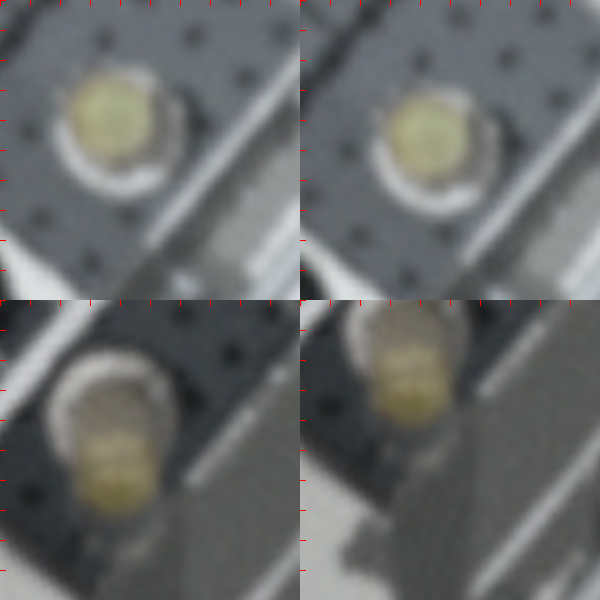

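```bash
python3 -m pendant '{"series":[[[0,0,1,0,0,0,0.3],[0,0,1,0,0,0,0.3],[0,0,1,0,0,0,0.3],[0,0,1,0,0,0,0.3],[0,0,1,0,0,0,0.3],[0,0,1,0,0,0,0.3],[0,0,1,0,0,0,0.3],[0,0,1,0,0,0,0.3],[0,0,1,0,0,0,0.3],[0,0,1,0,0,0,0.3],[0,0,1,0,0,0,0.3],[0,0,1,0,0,0,0.3],[0,0,1,0,0,0,0.3],[0,0,1,0,0,0,0.3],[0,0,1,0,0,0,0.3],[0,0,0,0,0,0,0.3]]]}'; python3 g.py .489 .361 .13 -39.9
```

```text
time_s: 25.0
position: [0.3545, 0.3684, 0.2125]
tcp_rot: [0.0, 0.906, 0.424, 0.0]
force: [0.9, 0.2, -0.0]
finger_gap: 0.0565
finger_force: 0.0
p [0.3545 0.3684 0.2125] yaw -39.8 tilt [ 0. -0. -1.] F [ 0.9  0.2 -0. ] gap 0.0565 t 25.0 j7 -1.49
turn z units 0.01 then shift units [2.69 3.6  2.75] mm [ 80.6 107.9  82.5]
```

```bash
python3 -m pendant '{"series":[[[0,0,0,0.5,0.6,0,0.3],[0,0,0,0.5,0.7,0,0.3],[0,0,0,0.6,0.8,0,0.3],[0,0,0,0.6,0.8,0,0.3],[0,0,0,0.5,0.7,0,0.3],[0,0,0,0,0,0.5,0.3],[0,0,0,0,0,0.8,0.3],[0,0,0,0,0,0.8,0.3],[0,0,0,0,0,0.6,0.3],[0,0,0,0,0,0,0.3],[0,0,0,0,0,0,0.3]]]}'; python3 g.py .489 .361 .043 -39.9
```

```text
time_s: 26.1
position: [0.4883, 0.362, 0.1314]
tcp_rot: [0.0, 0.905, 0.425, -0.0]
force: [-0.7, -0.2, -0.4]
finger_gap: 0.0569
finger_force: 0.0
p [0.4883 0.362  0.1314] yaw -39.7 tilt [-0.001 -0.    -1.   ] F [-0.7 -0.2 -0.4] gap 0.0569 t 26.1 j7 -1.22
turn z units 0.03 then shift units [-0.01  0.04  2.95] mm [-0.3  1.2 88.4]
```

```bash
python3 -m pendant '{"series":[[[0,0,0,0,0.04,0.5,0.3],[0,0,0,0,0,0.7,0.3],[0,0,0,0,0,0.7,0.3],[0,0,0,0,0,0.5,0.3],[0,0,0,0,0,0.3,0.3],[0,0,0,0,0,0.2,0.3],[0,0,0,0,0,0,0.3],[0,0,0,0,0,0,0.3]]]}'; python3 -m pendant '{"series":[[[0,0,0,0,0,0,-0.5],[0,0,0,0,0,0,-0.5],[0,0,0,0,0,0,-0.5],[0,0,0,0,0,0,-0.5],[0,0,0,0,0,0,-0.5],[0,0,0,0,0,0,-0.5]]]}' 6; python3 g.py .489 .361 .043 -39.9
```

```text
time_s: 26.9
position: [0.4901, 0.3617, 0.0451]
tcp_rot: [-0.0, 0.905, 0.424, 0.001]
force: [0.7, 0.1, -0.3]
finger_gap: 0.0567
finger_force: 0.0
time_s: 27.5
position: [0.4895, 0.3615, 0.0448]
tcp_rot: [-0.0, 0.905, 0.424, 0.0]
force: [-0.8, -0.6, 1.8]
finger_gap: 0.03
finger_force: 6.0
p [0.4895 0.3615 0.0448] yaw -39.8 tilt [-0.  0. -1.] F [-0.8 -0.6  1.8] gap 0.03 t 27.5 j7 -1.18
turn z units 0.02 then shift units [-0.03 -0.    0.06] mm [-0.8 -0.1  1.8]
```

```bash
python3 -m pendant '{"series":[[[0,0,0,0,0,-0.2,-0.5],[0,0,0,0,0,-0.4,-0.5],[0,0,0,0,0,-0.7,-0.5],[0,0,0,0,0,-0.8,-0.5],[0,0,0,0,0,-0.8,-0.5],[0,0,0,0,0,-0.4,-0.5],[0,0,0,0,0,0,-0.5],[0,0,-1,0,0,0,-0.5],[0,0,-1,0,0,0,-0.5],[0,0,-1,0,0,0,-0.5],[0,0,-1,0,0,0,-0.5],[0,0,-1,0,0,0,-0.5],[0,0,-1,0,0,0,-0.5],[0,0,-1,0,0,0,-0.5],[0,0,-1,0,0,0,-0.5],[0,0,-1,0,0,0,-0.5],[0,0,0,0,0,0,-0.5]]]}' 10; python3 g.py .446 .186 .14 15
```

```text
time_s: 29.2
position: [0.489, 0.3608, 0.1422]
tcp_rot: [-0.0, 0.614, 0.789, -0.001]
force: [0.2, -0.1, 0.0]
finger_gap: 0.0297
finger_force: 10.0
p [0.489  0.3608 0.1422] yaw 14.2 tilt [-0.002 -0.001 -1.   ] F [ 0.2 -0.1  0. ] gap 0.0297 t 29.2 j7 -0.4
turn z units -0.13 then shift units [-5.26 -2.89  0.07] mm [-157.7  -86.7    2.2]
```

```bash
python3 -m pendant '{"series":[[[0,0,0,-0.4,-0.2,0,-0.5],[0,0,0,-0.7,-0.4,0,-0.5],[0,0,0,-0.7,-0.4,0,-0.5],[0,0,0,-0.8,-0.4,0,-0.5],[0,0,0,-0.8,-0.4,0,-0.5],[0,0,0,-0.8,-0.4,0,-0.5],[0,0,0,-0.7,-0.3,0,-0.5],[0,0,0,-0.4,-0.3,0,-0.5],[0,0,0,0,0,0,-0.5],[0,0,0,0,0,0.6,-0.5],[0,0,0,0,0,0.7,-0.5],[0,0,0,0,0,0.6,-0.5],[0,0,0,0,0,0,-0.5],[0,0,0,0,0,0,-0.5]]]}'; python3 g.py .448 .186 .0428 15
python3 - <<'E'
from h import *
s=snap('side'); t=snap('top')
a=cv2.resize(s['frame'][195:255,300:360],(400,400),interpolation=cv2.INTER_CUBIC)
b=cv2.resize(t['frame'][245:305,280:340],(400,400),interpolation=cv2.INTER_CUBIC)
cv2.imwrite('pics/b6.png',np.hstack([a,b])[:,:,::-1])
E
```

```text
time_s: 30.6
position: [0.4474, 0.1875, 0.0866]
tcp_rot: [-0.0, 0.614, 0.789, 0.0]
force: [-0.5, 0.8, -0.8]
finger_gap: 0.0297
finger_force: 10.0
p [0.4474 0.1875 0.0866] yaw 14.3 tilt [-0.  0. -1.] F [-0.5  0.8 -0.8] gap 0.0297 t 30.6 j7 -0.16
turn z units -0.12 then shift units [-0.05  0.01  1.46] mm [-1.6  0.2 43.8]
```

View pics/b6.png

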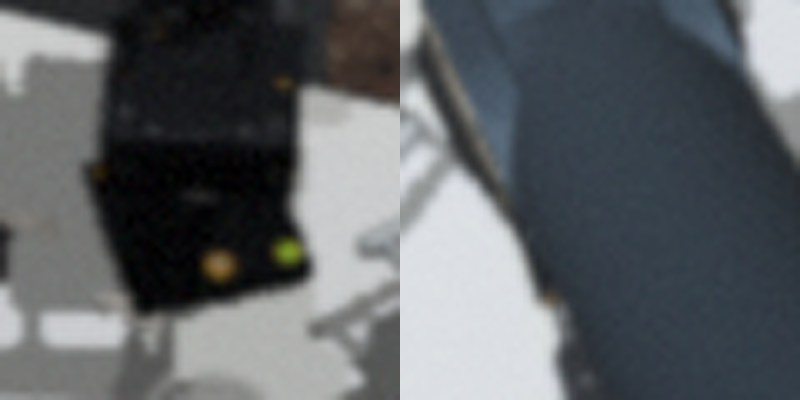

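```bash
python3 - <<'E'
from h import *
for n in ['top','side']:
    s=snap(n); src=cv2.imread(f'pics/{n}0.png')[:,:,::-1].copy()
    g=ortho(s,.021,.38,.52,.12,.25,4,src).astype(float)
    m=((g[...,0]-g[...,2])>45)&(g[...,0]>90)
    N,l,st,c=cv2.connectedComponentsWithStats(m.astype(np.uint8))
    for i in range(1,N):
        if st[i,4]>80: 
            w=l==i; print(n,'screw',(o2w(c[i],.52,.25,4)*1000).round(1),st[i,4],g[w].mean(0).round())
    h=cv2.cvtColor(ortho(s,.016,.40,.50,.14,.24,5,src),cv2.COLOR_RGB2GRAY)
    gx=cv2.GaussianBlur(h,(0,0),3).astype(float); D=np.hypot(cv2.Sobel(gx,6,1,0),cv2.Sobel(gx,6,0,1))
    D=np.minimum(D,np.percentile(D,60)); best=[]
    th=np.linspace(0,2*np.pi,180)
    for cx in np.arange(.440,.458,.0005):
        for cy in np.arange(.176,.196,.0005):
            col=((.24-cy-.024*np.sin(th))*5000).astype(int); row=((.5-cx-.024*np.cos(th))*5000).astype(int)
            best.append((D[row,col].mean(),cx,cy))
    best.sort(); print(n,'ring',[tuple(np.round(b,4)) for b in best[-4:]], 'median',np.round(best[len(best)//2][0],2))
E
```

```text
top screw [472.3 201.6] 1574 [161. 150. 100.]
top screw [454. 227.] 1598 [157. 170.  85.]
top screw [437.1 140.2] 1764 [163. 151.  97.]
top screw [401.9 193. ] 1718 [161. 150.  95.]
top ring [(np.float64(2.5438), np.float64(0.4565), np.float64(0.196)), (np.float64(2.5525), np.float64(0.458), np.float64(0.196)), (np.float64(2.5668), np.float64(0.4485), np.float64(0.1865)), (np.float64(2.5836), np.float64(0.4505), np.float64(0.1825))] median 1.9
side screw [476.2 204.5] 1785 [123.  97.  55.]
side screw [460.2 230.6] 1465 [118. 136.  44.]
side screw [442.6 143.3] 1246 [125. 102.  58.]
side screw [406.8 196. ] 1554 [136. 109.  64.]
side ring [(np.float64(2.6241), np.float64(0.443), np.float64(0.1955)), (np.float64(2.6481), np.float64(0.4425), np.float64(0.1955)), (np.float64(2.6491), np.float64(0.4445), np.float64(0.1955)), (np.float64(2.7145), np.float64(0.443), np.float64(0.1945))] median 2.07
```

```bash
python3 g.py .4483 .1855 .05 14.3; python3 -m pendant '{"series":[[[0,0,0,-0.07,0,0.3,-0.5],[0,0,0,0,0,0.4,-0.5],[0,0,0,0,0,0.3,-0.5],[0,0,0,0,0,0.2,-0.5],[0,0,0,0,0,0,-0.5],[0,0,0,0,0,0,-0.5]]]}'; python3 g.py .4483 .1855 .0428 14.3
```

```text
p [0.4479 0.1872 0.0875] yaw 14.2 tilt [ 0.002  0.001 -1.   ] F [-0.6  0.3 -1.7] gap 0.0295 t 30.8 j7 -0.16
turn z units -0.01 then shift units [-0.06 -0.    1.25] mm [-1.7 -0.1 37.5]
time_s: 31.4
position: [0.4477, 0.1845, 0.0503]
tcp_rot: [-0.0, 0.614, 0.789, -0.0]
force: [0.3, 0.0, -0.6]
finger_gap: 0.0293
finger_force: 10.0
p [0.4477 0.1845 0.0503] yaw 14.2 tilt [-0. -0. -1.] F [ 0.3  0.  -0.6] gap 0.0293 t 31.4 j7 -0.14
turn z units -0.01 then shift units [0.03 0.03 0.25] mm [0.8 0.8 7.5]
```

```bash
python3 -m pendant '{"series":[[[0,0,0,0.03,0.03,0,-0.5],[0,0,0,0,0,0.06,-0.5],[0,0,0,0,0,0.06,-0.5],[0,0,0,0,0,0.06,-0.5],[0,0,0,0,0,0.05,-0.5],[0,0,0,0,0,0,-0.5],[0,0,0,0,0,0,-0.5]]]}'; python3 g.py .4483 .1855 .0428 14.3
```

```text
time_s: 32.1
position: [0.4484, 0.1856, 0.0436]
tcp_rot: [-0.0, 0.614, 0.789, -0.0]
force: [0.2, -1.0, -0.7]
finger_gap: 0.0298
finger_force: 10.0
p [0.4484 0.1856 0.0436] yaw 14.2 tilt [-0.  0. -1.] F [ 0.2 -1.  -0.7] gap 0.0298 t 32.1 j7 -0.14
turn z units -0.01 then shift units [-0.   -0.    0.03] mm [-0.1 -0.1  0.8]
```

```bash
python3 -m pendant '{"series":[[[0,0,0,0,0,0.04,-0.5],[0,0,0,0,0,0,-0.5],[0,0,0,0,0,0,-0.5]]]}'; python3 -m pendant '{"series":[[[0,0,0,0,0,0,-0.2],[0,0,0,0,0,0,0],[0,0,0,0,0,0,0.1],[0,0,0,0,0,0,0.1],[0,0,0,0,0,-0.3,0.1],[0,0,0,0,0,-0.7,0.1],[0,0,0,0,0,-0.9,0.1],[0,0,0,0,0,-0.9,0.1],[0,0,0,0,0,-0.6,0],[0,0,0,0,0,0,-0.3],[0,0,0,0.5,0,-0.3,-0.3],[0,0,0,0.9,0,0,-0.3],[0,0,0,0.9,0,0,-0.3],[0,0,0,0.9,0,0,-0.3],[0,0,0,0.7,0,0,-0.3],[0,0,0,0.3,0,0,-0.3],[0,0,0,0,0,0,-0.3]]]}'; python3 g.py .4437 .2941 .2 50.2
python3 - <<'E'
from h import *
s=snap('side'); t=snap('top')
rep(s,'chamber');rep(t,'chamber')
for S,n in ((t,'top'),(s,'side')):
    print(n)
a=cv2.resize(s['frame'][180:280,300:420],(480,400),interpolation=cv2.INTER_CUBIC)
b=cv2.resize(t['frame'][245:305,285:333],(320,400),interpolation=cv2.INTER_CUBIC)
cv2.imwrite('pics/b7.png',np.hstack([a,b])[:,:,::-1])
E
```

```text
time_s: 32.4
position: [0.4486, 0.1857, 0.0427]
tcp_rot: [0.0, 0.614, 0.789, 0.0]
force: [-0.8, -0.6, 3.6]
finger_gap: 0.0294
finger_force: 10.0
time_s: 34.1
position: [0.4167, 0.3085, 0.1528]
tcp_rot: [-0.0, 0.613, 0.79, -0.001]
force: [-0.6, -0.4, 0.2]
finger_gap: 0.0302
finger_force: 0.0
p [0.4167 0.3085 0.1528] yaw 14.4 tilt [-0.001 -0.001 -1.   ] F [-0.6 -0.4  0.2] gap 0.0302 t 34.1 j7 -0.43
turn z units -5.97 then shift units [-1.    0.21 -1.57] mm [-29.9   6.2 -47.2]
chamber 0.53 [312, 265, 342, 310] 1102 med [0.687 0.253 0.098] lo [0.648 0.22  0.014] hi [0.701 0.281 0.144]
chamber 0.48 [322, 219, 338, 234] 208 med [0.458 0.187 0.036] lo [0.435 0.169 0.011] hi [0.469 0.203 0.057]
chamber 0.61 [304, 269, 321, 288] 212 med [0.443 0.182 0.032] lo [0.424 0.162 0.007] hi [0.46  0.202 0.06 ]
top
side
```

View pics/b7.png

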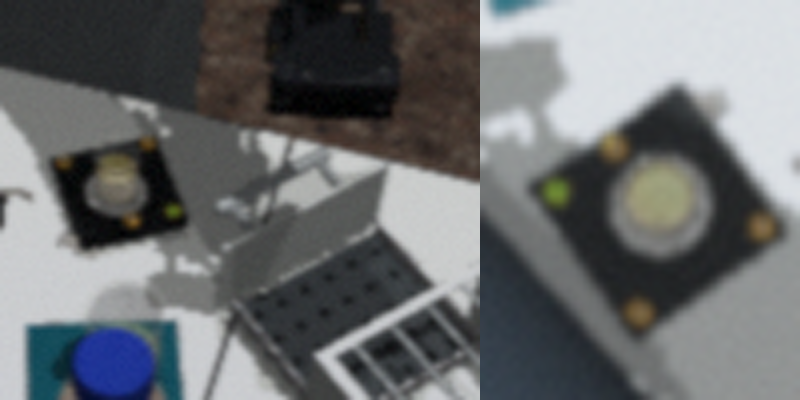

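```bash
python3 -m pendant '{"series":[[[0,0,-1,0,0,0,-0.3],[0,0,-1,0,0,0,-0.3],[0,0,-1,0,0,0,-0.3],[0,0,-1,0,0,0,-0.3],[0,0,-1,0,0,0,-0.3],[0,0,-1,0,0,0,-0.3],[0,0,0,-0.5,0.1,0,-0.3],[0,0,0,-0.5,0.11,0,-0.3],[0,0,0,0,0,0,-0.3],[0,0,0,0,0,0.6,-0.3],[0,0,0,0,0,0.6,-0.3],[0,0,0,0,0,0.4,-0.3],[0,0,0,0,0,0,-0.3],[0,0,0,0,0,0,-0.3]]]}'; python3 g.py .4437 .2941 .0657 50.2
```

```text
time_s: 35.7
position: [0.4448, 0.2935, 0.1056]
tcp_rot: [-0.0, 0.34, 0.94, 0.0]
force: [-0.4, 0.8, 0.4]
finger_gap: 0.0307
finger_force: 0.0
p [0.4448 0.2935 0.1056] yaw 50.2 tilt [-0.  0. -1.] F [-0.4  0.8  0.4] gap 0.0307 t 35.7 j7 0.2
turn z units -0.0 then shift units [ 0.04 -0.01  1.33] mm [ 1.2 -0.2 39.9]
```

```bash
python3 -m pendant '{"series":[[[0,0,0,0.04,0,0.3,-0.3],[0,0,0,0,0,0.4,-0.3],[0,0,0,0,0,0.35,-0.3],[0,0,0,0,0,0.25,-0.3],[0,0,0,0,0,0,-0.3],[0,0,0,0,0,0,-0.9],[0,0,0,0,0,0,-0.9],[0,0,0,0,0,0,-0.9],[0,0,0,0,0,0,-0.9],[0,0,0,0,0,0,-0.9]]]}' 20; python3 -m pendant '{"series":[[[0,0,0,0,0.1,0,-0.9],[0,0,0,0,0.2,0,-0.9],[0,0,0,0,0.3,0,-0.9],[0,0,0,0,0.3,0,-0.9],[0,0,0,0,0.3,0,-0.9],[0,0,0,0,0.3,0,-0.9],[0,0,0,0,0.3,0,-0.9],[0,0,0,0,0.3,0,-0.9],[0,0,0,0,0.3,0,-0.9],[0,0,0,0,0.3,0,-0.9],[0,0,0,0,0.2,0,-0.9],[0,0,0,0,0.2,0,-0.9],[0,0,0,0,0.1,0,-0.9],[0,0,0,0,0.1,0,-0.9],[0,0,0,0,0,0,-0.9],[0,0,0,0,0,0,-0.9]]]}'; python3 g.py .507 .370 .0657 50.2
```

```text
time_s: 36.7
position: [0.4439, 0.2944, 0.0668]
tcp_rot: [0.0, 0.34, 0.94, 0.0]
force: [-0.3, 0.2, 2.0]
finger_gap: 0.0105
finger_force: 20.0
time_s: 38.3
position: [0.5069, 0.3699, 0.0668]
tcp_rot: [-0.0, 0.34, 0.94, -0.001]
force: [-3.0, -2.7, 8.1]
finger_gap: 0.0099
finger_force: 20.0
p [0.5069 0.3699 0.0668] yaw 50.2 tilt [-0.001 -0.001 -1.   ] F [-3.  -2.7  8.1] gap 0.0099 t 38.3 j7 0.17
turn z units 0.0 then shift units [0.   0.   0.04] mm [0.  0.1 1.1]
```

```bash
python3 -m pendant '{"series":[[[0,0,0,0,0.06,0,-0.9],[0,0,0,0,0.06,0,-0.9],[0,0,0,0,0,0,-0.9],[0,0,0,0,0,0,-0.9]]]}'; python3 g.py .507 .370 .0657 50.2
```

```text
time_s: 38.7
position: [0.507, 0.3699, 0.0667]
tcp_rot: [-0.002, 0.341, 0.94, -0.004]
force: [-7.7, -7.7, 14.6]
finger_gap: 0.0101
finger_force: 20.0
p [0.507  0.3699 0.0667] yaw 50.2 tilt [-0.007 -0.007 -1.   ] F [-7.7 -7.7 14.6] gap 0.0101 t 38.7 j7 0.17
turn z units -0.0 then shift units [0.   0.   0.03] mm [0.  0.1 1. ]
```

```bash
python3 -m pendant '{"series":[[[0,0,0,0,-0.06,0,-0.9],[0,0,0,0,0,0,-0.6],[0,0,0,0,0,0,-0.3],[0,0,0,0,0,0,-0.3],[0,0,0,0,0,0,-0.3],[0,0,0,0,0,-0.4,-0.3],[0,0,0,0,0,-0.8,-0.3],[0,0,0,0,0,-0.9,-0.3],[0,0,0,0,0,-0.9,0.3],[0,0,0,0,0,-0.9,1],[0,0,0,0,0,-0.9,1],[0,0,1,0,0,0,1],[0,0,1,0,0,0,1],[0,0,1,0,0,0,1],[0,0,1,0,0,0,1],[0,0,1,0,0,0,1],[0,0,0,0,0,0,1]]]}'; python3 g.py .6659 .2468 .2 19.9
```

```text
time_s: 40.4
position: [0.5082, 0.3719, 0.2113]
tcp_rot: [0.0, 0.572, 0.82, 0.001]
force: [-0.3, 0.6, 0.8]
finger_gap: 0.0859
finger_force: 0.0
p [0.5082 0.3719 0.2113] yaw 20.2 tilt [ 0.001  0.001 -1.   ] F [-0.3  0.6  0.8] gap 0.0859 t 40.4 j7 -0.3
turn z units 0.06 then shift units [-5.71  3.52  0.38] mm [-171.3  105.7   11.3]
```

```bash
python3 -m pendant '{"series":[[[0,0,0.06,-0.5,0.3,0,1],[0,0,0,-0.8,0.5,0,1],[0,0,0,-0.9,0.55,0,1],[0,0,0,-0.9,0.55,0,1],[0,0,0,-0.9,0.55,0,1],[0,0,0,-0.8,0.5,0,1],[0,0,0,-0.6,0.37,0,1],[0,0,0,-0.31,0.2,0,1],[0,0,0,0,0,0,1],[0,0,0,0,0,0,1]]]}'; python3 g.py .6659 .2468 .1319 19.9
```

```text
time_s: 41.4
position: [0.6649, 0.2477, 0.2103]
tcp_rot: [-0.001, 0.574, 0.819, 0.0]
force: [-1.1, 0.5, 0.9]
finger_gap: 0.087
finger_force: 0.0
p [0.6649 0.2477 0.2103] yaw 20.0 tilt [-0.001  0.001 -1.   ] F [-1.1  0.5  0.9] gap 0.087 t 41.4 j7 -0.0
turn z units 0.01 then shift units [-0.04  0.02  2.61] mm [-1.2  0.6 78.4]
```

```bash
python3 -m pendant '{"series":[[[0,0,0,0,0,0.5,1],[0,0,0,0,0,0.7,1],[0,0,0,0,0,0.6,1],[0,0,0,0,0,0.5,1],[0,0,0,0,0,0.3,1],[0,0,0,0,0,0,1],[0,0,0,0,0,0,1]]]}'; python3 g.py .6659 .2468 .1319 19.9
```

```text
time_s: 42.1
position: [0.6659, 0.2469, 0.1328]
tcp_rot: [0.0, 0.574, 0.819, 0.0]
force: [-0.7, 0.2, 0.2]
finger_gap: 0.0873
finger_force: 0.0
p [0.6659 0.2469 0.1328] yaw 19.9 tilt [ 0.001  0.    -1.   ] F [-0.7  0.2  0.2] gap 0.0873 t 42.1 j7 0.01
turn z units -0.0 then shift units [-0.   -0.    0.03] mm [-0.1 -0.   0.9]
```

Grip, lift 100 mm.

```bash
python3 -m pendant '{"series":[[[0,0,0,0,0,0.03,0],[0,0,0,0,0,0,0],[0,0,0,0,0,0,0],[0,0,0,0,0,0,0],[0,0,0,0,0,0,0],[0,0,0,0,0,0,0],[0,0,0,0,0,0,0],[0,0,0,0,0,-0.3,0],[0,0,0,0,0,-0.6,0],[0,0,0,0,0,-0.8,0],[0,0,0,0,0,-0.8,0],[0,0,0,0,0,-0.7,0],[0,0,0,0,0,-0.3,0],[0,0,0,0,0,0,0],[0,0,0,0,0,0,0]]]}' 30; python3 g.py .429 .3463 .232 19.9
```

```text
time_s: 43.6
position: [0.665, 0.2463, 0.2353]
tcp_rot: [-0.001, 0.575, 0.818, -0.001]
force: [-0.7, -0.1, -3.9]
finger_gap: 0.0493
finger_force: 30.0
p [0.665  0.2463 0.2353] yaw 19.9 tilt [-0.002 -0.001 -1.   ] F [-0.7 -0.1 -3.9] gap 0.0493 t 43.6 j7 -0.0
turn z units -0.01 then shift units [ 5.81 -6.26  0.11] mm [ 174.3 -187.9    3.3]
```

```bash
python3 -m pendant '{"series":[[[0,0,0,0.3,-0.3,0,0],[0,0,0,0.5,-0.5,0,0],[0,0,0,0.7,-0.8,0,0],[0,0,0,0.7,-0.8,0,0],[0,0,0,0.7,-0.8,0,0],[0,0,0,0.7,-0.8,0,0],[0,0,0,0.7,-0.8,0,0],[0,0,0,0.7,-0.66,0,0],[0,0,0,0.5,-0.5,0,0],[0,0,0,0.31,-0.3,0,0],[0,0,0,0,0,0,0],[0,0,0,0,0,0.5,0],[0,0,0,0,0,0.8,0],[0,0,0,0,0,0.8,0],[0,0,0,0,0,0.6,0],[0,0,0,0,0,0.3,0],[0,0,0,0,0,0,0],[0,0,0,0,0,0,0]]]}';python3 g.py .429 .3463 .1288 19.9
```

```text
time_s: 45.4
position: [0.4308, 0.3467, 0.1471]
tcp_rot: [0.0, 0.575, 0.818, 0.001]
force: [0.4, -0.9, -2.8]
finger_gap: 0.0491
finger_force: 30.0
p [0.4308 0.3467 0.1471] yaw 19.8 tilt [ 0.001  0.001 -1.   ] F [ 0.4 -0.9 -2.8] gap 0.0491 t 45.4 j7 -0.38
turn z units -0.01 then shift units [ 0.01 -0.06  0.61] mm [ 0.3 -1.8 18.3]
```

```bash
python3 -m pendant '{"series":[[[0,0,0,0.01,-0.05,0.2,0],[0,0,0,0,0,0.2,0],[0,0,0,0,0,0.15,0],[0,0,0,0,0,0.06,0],[0,0,0,0,0,0,0],[0,0,0,0,0,0,0]]]}'; python3 g.py .429 .3463 .1288 19.9; python3 -m pendant '{"series":[[[0,0,0,0,0,0,0.3],[0,0,0,0,0,0,0.6],[0,0,0,0,0,0,1],[0,0,0,0,0,0,1],[0,0,0,0,0,-0.5,1],[0,0,0,0,0,-0.8,1],[0,0,0,0,0,-0.8,1],[0,0,0,0,0,-0.6,1],[0,0,0,0,0,0,1]]]}';python3 g.py .5864 .229 .2 19.9
```

```text
time_s: 46.0
position: [0.4281, 0.3464, 0.1286]
tcp_rot: [-0.0, 0.574, 0.819, -0.0]
force: [-1.4, -1.0, 2.0]
finger_gap: 0.0491
finger_force: 30.0
p [0.4281 0.3464 0.1286] yaw 19.9 tilt [-0. -0. -1.] F [-1.4 -1.   2. ] gap 0.0491 t 46.0 j7 -0.38
turn z units -0.0 then shift units [-0.01  0.03 -0.01] mm [-0.4  0.8 -0.2]
time_s: 46.9
position: [0.4298, 0.3477, 0.2119]
tcp_rot: [0.001, 0.575, 0.818, 0.003]
force: [-0.3, 0.7, -0.7]
finger_gap: 0.0871
finger_force: 0.0
p [0.4298 0.3477 0.2119] yaw 19.9 tilt [ 0.004  0.004 -1.   ] F [-0.3  0.7 -0.7] gap 0.0871 t 46.9 j7 -0.38
turn z units -0.01 then shift units [-5.5   3.56  0.4 ] mm [-164.9  106.8   11.9]
```

```bash
python3 -m pendant '{"series":[[[0,0,0,-0.5,0.3,0,1],[0,0,0,-0.8,0.5,0,1],[0,0,0,-0.9,0.6,0,1],[0,0,0,-0.9,0.6,0,1],[0,0,0,-0.9,0.6,0,1],[0,0,0,-0.8,0.5,0,1],[0,0,0,-0.5,0.3,0,1],[0,0,0,-0.2,0.16,0,1],[0,0,0,0,0,0.5,1],[0,0,0,0,0,0.7,1],[0,0,0,0,0,0.7,1],[0,0,0,0,0,0.6,1],[0,0,0,0,0,0,1],[0,0,0,0,0,0,1]]]}';python3 g.py .5864 .229 .0567 19.9
```

```text
time_s: 48.3
position: [0.5836, 0.2287, 0.1336]
tcp_rot: [-0.001, 0.574, 0.819, -0.0]
force: [0.3, 0.4, 0.8]
finger_gap: 0.0867
finger_force: 0.0
p [0.5836 0.2287 0.1336] yaw 20.0 tilt [-0.002  0.    -1.   ] F [0.3 0.4 0.8] gap 0.0867 t 48.3 j7 -0.02
turn z units 0.01 then shift units [-0.02  0.09  2.56] mm [-0.7  2.7 76.9]
```

```bash
python3 -m pendant '{"series":[[[0,0,0,0,0.08,0.5,1],[0,0,0,0,0,0.7,1],[0,0,0,0,0,0.6,1],[0,0,0,0,0,0.4,1],[0,0,0,0,0,0.25,1],[0,0,0,0,0,0.08,1],[0,0,0,0,0,0,1],[0,0,0,0,0,0,1]]]}';python3 g.py .5864 .229 .0567 19.9;  python3 -m pendant '{"series":[[[0,0,0,0,0,0,-0.1],[0,0,0,0,0,0,-0.1],[0,0,0,0,0,0,-0.1],[0,0,0,0,0,0,-0.1],[0,0,0,0,0,0,-0.1],[0,0,0,0,0,0,-0.1],[0,0,0,0,0,0,-0.1],[0,0,0,0,0,0,-0.1]]]}' 12;python3 g.py .5864 .229 .0567 19.9
```

```text
time_s: 49.1
position: [0.5877, 0.2286, 0.0591]
tcp_rot: [0.0, 0.575, 0.818, 0.001]
force: [-0.2, 0.2, 0.2]
finger_gap: 0.0871
finger_force: 0.0
p [0.5877 0.2286 0.0591] yaw 19.9 tilt [ 0.001  0.001 -1.   ] F [-0.2  0.2  0.2] gap 0.0871 t 49.1 j7 -0.0
turn z units -0.01 then shift units [ 0.03 -0.04  0.08] mm [ 0.8 -1.1  2.4]
time_s: 49.9
position: [0.587, 0.2283, 0.0583]
tcp_rot: [-0.0, 0.575, 0.818, -0.0]
force: [-0.6, 0.5, 0.3]
finger_gap: 0.0482
finger_force: 12.1
p [0.587  0.2283 0.0583] yaw 19.9 tilt [-0. -0. -1.] F [-0.6  0.5  0.3] gap 0.0482 t 49.9 j7 -0.0
turn z units -0.01 then shift units [ 0.03 -0.01  0.05] mm [ 0.8 -0.3  1.6]
```

```bash
python3 -m pendant '{"series":[[[0,0,0,0,0,-0.3,-0.1],[0,0,0,0,0,-0.6,-0.1],[0,0,0,0,0,-0.8,-0.1],[0,0,0,0,0,-0.8,-0.1],[0,0,0,0,0,-0.7,-0.1],[0,0,0,0,0,-0.3,-0.1],[0,0,0,0,0,0,-0.1],[0,0,0,0.4,-0.3,0,-0.1],[0,0,0,0.6,-0.45,0,-0.1],[0,0,0,0.7,-0.53,0,-0.1],[0,0,0,0.66,-0.5,0,-0.1],[0,0,0,0.4,-0.3,0,-0.1],[0,0,-1,0,0,0,-0.1],[0,0,-1,0,0,0,-0.1],[0,0,-1,0,0,0,-0.1],[0,0,-1,0,0,0,-0.1],[0,0,-0.9,0,0,0,-0.1],[0,0,0,0,0,0,-0.1],[0,0,0,0,0,0,-0.1]]]}'; python3 g.py .5002 .285 .0554 49.3
```

```text
time_s: 51.8
position: [0.4998, 0.2849, 0.1627]
tcp_rot: [-0.0, 0.349, 0.937, -0.0]
force: [-0.2, -0.0, -0.3]
finger_gap: 0.0486
finger_force: 12.2
p [0.4998 0.2849 0.1627] yaw 49.1 tilt [-0.001 -0.001 -1.   ] F [-0.2 -0.  -0.3] gap 0.0486 t 51.8 j7 0.27
turn z units -0.03 then shift units [-0.01  0.01  3.58] mm [ -0.2   0.3 107.3]
```

```bash
python3 -m pendant '{"series":[[[0,0,0,0,0,0.4,-0.1],[0,0,0,0,0,0.7,-0.1],[0,0,0,0,0,0.7,-0.1],[0,0,0,0,0,0.6,-0.1],[0,0,0,0,0,0.4,-0.1],[0,0,0,0,0,0.2,-0.1],[0,0,0,0,0,0,-0.1],[0,0,0,0,0,0,-0.1]]]}'; python3 g.py .5002 .285 .0554 49.3
```

```text
time_s: 52.6
position: [0.5007, 0.2853, 0.0738]
tcp_rot: [0.0, 0.348, 0.937, 0.0]
force: [0.9, -0.2, -0.6]
finger_gap: 0.0484
finger_force: 12.2
p [0.5007 0.2853 0.0738] yaw 49.3 tilt [ 0.001  0.001 -1.   ] F [ 0.9 -0.2 -0.6] gap 0.0484 t 52.6 j7 0.27
turn z units -0.01 then shift units [ 0.01 -0.02  0.61] mm [ 0.2 -0.6 18.4]
```

```bash
python3 -m pendant '{"series":[[[0,0,0,0,0,0.2,-0.1],[0,0,0,0,0,0.2,-0.1],[0,0,0,0,0,0.12,-0.1],[0,0,0,0,0,0.06,-0.1],[0,0,0,0,0,0,-0.1],[0,0,0,0,0,0,-0.1]]]}'; python3 g.py .5002 .285 .0554 49.3; python3 -m pendant '{"series":[[[0,0,0,0,0,0.03,-0.1],[0,0,0,0,0,0,-0.1]]]}'
```

```text
time_s: 53.2
position: [0.5004, 0.2851, 0.056]
tcp_rot: [0.0, 0.348, 0.937, 0.0]
force: [-0.4, -1.1, -0.6]
finger_gap: 0.0486
finger_force: 12.2
p [0.5004 0.2851 0.056 ] yaw 49.3 tilt [ 0.  0. -1.] F [-0.4 -1.1 -0.6] gap 0.0486 t 53.2 j7 0.27
turn z units -0.01 then shift units [ 0.   -0.01  0.02] mm [ 0.1 -0.2  0.6]
time_s: 53.4
position: [0.5005, 0.2852, 0.0553]
tcp_rot: [0.0, 0.348, 0.937, 0.0]
force: [0.6, -0.4, 0.0]
finger_gap: 0.0486
finger_force: 12.1
```

```bash
python3 -m pendant '{"series":[[[0,0,0,0,0,0.02,-0.1],[0,0,0,0,0,0,0.1],[0,0,0,0,0,0,0.4],[0,0,0,0,0,0,1],[0,0,0,0,0,0,1],[0,0,0,0,0,-0.4,1],[0,0,0,0,0,-0.8,1],[0,0,0,0,0,-0.9,1],[0,0,0,0,0,-0.9,1],[0,0,0,0,0,-0.9,1],[0,0,0,0,0,-0.9,1],[0,0,0,0,0,-0.9,1],[0,0,0,0,0,-0.5,1],[0,0,0,0.5,-0.2,0,1]]]}'; python3 -m pendant '{"series":[[[0,0,0,0.9,0.2,0,1],[0,0,0,0.9,0.2,0,1],[0,0,0,0.9,0.2,0,1],[0,0,0,0.9,0.2,0,1],[0,0,0,0.9,0.2,0,1],[0,0,0,0.9,0.2,0,1],[0,0,0,0.9,0.2,0,1],[0,0,0,0.9,0.2,0,1],[0,0,0,0.9,0.2,0,1],[0,0,0,0.9,0.2,0,1],[0,0,0,0.9,0.2,0,1],[0,0,0,0.7,0.1,0,1],[0,0,0,0,0,0,1],[0,0,0,0,0,0,1]]]}'
python3 - <<'E'
from h import *
for n in ['top','side']:
    s=snap(n,n+'9.png')
    for t in ['bottle','beaker','chamber','drawer_unit','pipette_bulb','petri_dish']: rep(s,t,.5)
    g=ortho(s,.141,.34,.52,.26,.42).astype(int); print(n,'cap',blob(g[...,2]>g[...,0]+60,.52,.42))
a,b=cv2.imread('pics/top9.png')[150:310,140:360],cv2.imread('pics/side9.png')[180:350,290:500]
cv2.imwrite('pics/f.png',np.hstack([cv2.resize(a,(400,400)),cv2.resize(b,(400,400))]))
E
```

```text
time_s: 54.8
position: [0.4875, 0.29, 0.2436]
tcp_rot: [0.002, 0.35, 0.937, 0.002]
force: [-0.3, -0.2, -0.3]
finger_gap: 0.0869
finger_force: 0.0
time_s: 56.2
position: [0.288, 0.5493, 0.2396]
tcp_rot: [0.0, 0.347, 0.938, -0.001]
force: [0.3, -0.4, -0.3]
finger_gap: 0.0868
finger_force: 0.0
bottle 0.87 [236, 271, 266, 298] 628 med [0.418 0.336 0.104] lo [0.392 0.31  0.006] hi [0.451 0.371 0.145]
beaker 0.7 [265, 245, 282, 269] 334 med [0.499 0.286 0.024] lo [0.471 0.261 0.011] hi [0.519 0.308 0.073]
chamber 0.7 [304, 269, 322, 286] 181 med [0.444 0.182 0.036] lo [0.427 0.164 0.01 ] hi [0.461 0.202 0.062]
drawer_unit 0.81 [183, 199, 256, 264] 2993 med [0.571 0.444 0.025] lo [ 0.483  0.354 -0.001] hi [0.654 0.527 0.088]
pipette_bulb 0.87 [224, 172, 256, 194] 389 med [0.707 0.402 0.041] lo [ 0.689  0.349 -0.003] hi [0.743 0.434 0.056]
petri_dish 0.83 [155, 265, 191, 295] 847 med [0.448 0.575 0.017] lo [0.406 0.533 0.01 ] hi [0.49  0.617 0.023]
petri_dish 0.59 [263, 246, 284, 267] 325 med [0.498 0.286 0.024] lo [0.471 0.261 0.012] hi [0.519 0.307 0.072]
top cap ('rect', array([0.4264, 0.
[... 184 characters left out ...]
0.465 0.379 0.141]
beaker 0.97 [350, 228, 366, 258] 425 med [0.501 0.286 0.041] lo [0.473 0.264 0.007] hi [0.523 0.309 0.069]
chamber 0.51 [321, 216, 337, 235] 228 med [0.457 0.186 0.035] lo [0.423 0.165 0.01 ] hi [0.469 0.203 0.058]
drawer_unit 0.64 [373, 241, 452, 322] 3921 med [0.567 0.447 0.045] lo [0.485 0.358 0.001] hi [0.665 0.533 0.085]
pipette_bulb 0.92 [361, 315, 396, 343] 494 med [0.724 0.407 0.042] lo [0.698 0.348 0.009] hi [0.745 0.437 0.054]
petri_dish 0.69 [451, 248, 486, 281] 821 med [0.459 0.578 0.016] lo [0.414 0.537 0.006] hi [0.498 0.619 0.021]
side cap ('rect', array([0.4318, 0.3475]), array([48.5, 47. ]), 90.0, 'ell', array([0.4321, 0.3479]), array([46.9, 48.7]), 156.0)
```

View pics/f.png

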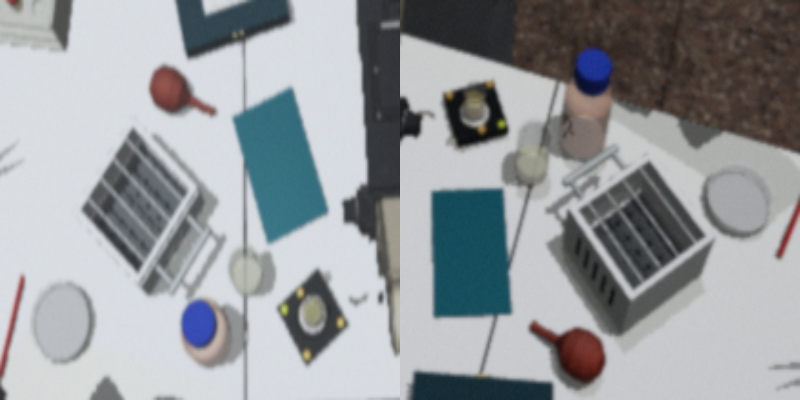

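Everything is in place: the drawer is shut, the chamber is seated, the bottle and beaker stand within about 2 mm of where they started, and the bulb and dish have not moved.

```bash
python3 -c "
from station import ctrl
print(ctrl.finish_job())"
```

```text
the job is handed in; nothing more can be done
None
```

The job is handed in: the chamber is seated in the levelling plate, the drawer is shut, the bottle and beaker are back within about 2 mm of where they stood, and the pipette bulb and petri dish have not moved; it took 56 s of the 144 s allowed.

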